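# Seat a control module in the bench test dock

### The arm

A 6-joint arm with a two-finger parallel gripper is mounted at the origin on the work surface. World frame = base frame: x ahead of the robot, y to its left, z up, the work surface at z = 0. Lengths are in m, angles in rad, forces in N, time in s.
With the tool pointing down it reaches from about 0.375 to 0.975 m from the base axis. Payload 3.8 kg.
Tool frame: the origin (TCP) lies midway between the tips of the shut fingers; the grasp point (between the pads) lies 19 mm behind it; z points along the fingers, y is the direction in which the jaws open and shut (so a half turn about z gives the same grasp; the last joint's range is limited). The gripper opens to 85 mm and grips with 20 to 120 N. Pads are 22 mm wide; open, the fingers measure 114 mm over their backs; the gripper's body (76 mm by 85 mm) begins 54 mm behind the grasp point. The pads swing forward as they close: fully open they stand 13 mm farther back than shut.
Start: joints at [-1.139, 0.264, 1.604, -0, 1.274, -0.037], TCP at [0.305, -0.602, 0.231] pointing down, gripper open.
Joint ranges: [-2.63, 2.63], [-0.94, 2.18], [0.31, 2.57], [-1.31, 4.45], [0, 2.66], [-2.55, 2.55]. Speed limits (rad/s): [2.57, 2.57, 3.14, 3.14, 3.14, 3.14].

### API

Orientations are given as a rotation vector (axis times angle).
In Python, from workcell import bot gives the robot as it stands.
- The arm moves only by the shell command python3 -m inch 'ROWS' [FORCE]. ROWS is JSON, a list of rows, each an object of numbers: "dx", "dy", "dz": the shift along the tool's x, y, z in m; "ax", "ay", "az": the turn, a rotation vector about the tool's x, y, z in degrees; "fingers": the opening, from -1 (shut) to 1 (fully open). A call has 1 to 20 rows; each row is the pose to reach, as a shift and turn from the pose measured when the call began, along the tool's axes at that moment; what a row does not reach only later rows make up. A row lasts 1/8 s, in which the tool goes at most 62.5 mm and 10.7 degrees, less where a joint would pass 70% of its speed; a pose out of reach is approached as far as the arm can. A call with a gripper value outside its range is refused whole. The fingers move at their own pace and stop on an object; FORCE is the grip in N (left out, the last holds). Time passes only in rows, so rows that repeat a pose let the fingers close. It gives the time, the measured TCP pose, the force and the opening at its end, in the units of the state.
- bot.read_state(): the state, without advancing time (a new reading comes with each control period).
- bot.read_camera(name): name is "side" or "top" or "wrist"; returns (picture, depth): 400x640x3 uint8, blue, green, red; 400x640 float32, m along the optical axis (not along the pixel's ray), 0 where there is no reading.
- bot.get_calibration(name): a dict with "intrinsics" (3x3 intrinsics, pixels), "distortion" ([k1, k2, p1, p2, k3] as OpenCV has them; the pictures are not rectified), "view" (4x4, takes a point from world to camera coordinates). Camera axes: x right, y down, z forward; pixel columns grow to the right and rows downward; lengths in m; the calibration is good to about 2 mm. A picture is of the moment at which its call begins: read the wrist's pose just before it. get_calibration takes no time and is no camera call; for the wrist camera it gives the pose at the moment of the call.
- bot.finish_job(): hands the job in, once; it reports no verdict.
Trained networks look in the newest picture that a camera, given by its name, has taken for a name from the list of things; names that differ only in an ending like _2 or _b are one class to them, and where a whole thing is asked for, a point or a joint stands for the part that bears it (a point fixed in the world has none). Each returns a list of dicts, best first, with "p" (0 to 1); they miss things now and then, are a little off and sometimes report something else, mostly with a low value. They report only what shows in the picture. A call takes as long as a camera call. They do not tell look-alikes from the thing itself.
- bot.masks_of(camera, thing): "region" (400x640 bool, what is visible of it) and "box" ([left, top, right, bottom] in pixels, round what is visible of it).
The state is a dict: "time": time; "q": joint angles; "joint_vel": joint speeds; "joint_torque": joint torques, N m; "tool_pos": TCP position; "tcp_rot": TCP orientation; "wrist_force": force on the tool from outside, world axes, zero at the start; "torque": the same for the moment, N m; "width": opening from 0.0 (shut) to 1.0 (fully open).
Only numpy, scipy, OpenCV 4.12 (cv2) and the standard library are available. Lean on these libraries where they do the work, as an engineer would, in place of code of your own. Each camera call takes 0.05 s, during which the arm holds its last target. There are 200 camera calls.

### The job

Swing both ejector levers of the test dock fully outward, lower the control module from its wooden stand into the dock's slot until it rests in the lever forks, and let go of it. Then swing the levers inward to draw it down until each end is felt to be tight on its seat: work them in turn, first one only part of the way, so that the module stays near level. Push the dock and its levers gently, do not ram the module in by hand, leave the other things on the bench alone and touch nothing at the end.

Things in the scene. Friction and masses are not known exactly. Their poses are not given: they have to be found in the camera images.
- dock: grey test dock screwed to the bench, base 84 x 210 x 20 mm; origin: centre of its underside; x across the slot, y along it (towards the left lever), z up. Black slot 26.4 mm wide (x), 115 mm long (y); floor 20 mm, straight walls' top 48 mm, flared mouth (about 5 mm wider) up to 58 mm above the underside. Pushing it or its levers with over 30 N damages it
- dock_seat (a point): centre of the slot's floor, 20 mm above the dock's underside; axes as the dock. Home, the module stands over this point, 3 to 7 mm up, clamped tight on both seats. Brass contact posts beside each fork resist a little from where the module is 8 to 11.5 mm above the floor. Over 30 N by hand on the module damages it: only the levers are to draw it in
- seat_left: seat under the module's left end, down in the slot (origin at floor height, 50 mm from the middle). It carries a hard pad whose top is 3 to 6.5 mm above the floor, unmeasured and different for each end: so where the lever must end (about 0.05 to 0.4 rad) has to be felt. Push till the push is 17 to 24 N; then the lever, left alone, keeps that end clamped
- seat_right: the same under the right end, with its own pad height
- module: control module, upright block 24 mm thick (x), 110 long (y), 70 tall (z), 0.25 to 0.5 kg, black below, aluminium above; origin: centre of its underside. On each end a steel cross-bar 6 mm thick, along x, at y = +-68 mm, 42 mm up, between two 3 mm cheeks that pass 2.5 mm clear of the lever fork; 144 mm long in all. Either way round fits. With both levers out it rests 11 to 13 mm above the slot's floor
- module_top (a point): centre of the module's top face, 70 mm above its underside. Grip the module across its 24 mm thickness, on its upper 30 mm, at mid-length
- stand: low wooden stand fixed to the bench, 70 x 140 mm, 8 mm thick, with two rails 20 mm high in all; origin at the centre of its underside; the module starts upright between the rails, its long way along the stand's y
- lever_left (a joint): ejector lever on the dock's +y end, rad: 0 = innermost stop, grows as its top swings outward from the dock's middle, 1.0 = fully out, hard stop. The arm is upright at 0.35. Stays where it is left. Needs 4 to 7 N at the thumb pad when free, 5 to 9 N while drawing the module down; once that end is on its seat the push climbs by some 3 N per mm; at a stop steeply
- lever_right (a joint): ejector lever on the dock's -y end, likewise: 1.0 fully out, upright at 0.35
- lever_left_pad (a point): middle of the left lever's black thumb pad (24 x 8 x 22 mm, at the lever's top; this point is 59 mm from the hinge, the pad's top edge 70 mm, its outward and inward faces 4 mm either side). Site x runs along the hinge. Below the pad the lever is a steel bar 13 x 8 mm, flush with it. Push square to the arm, along its arc: far out, a level push tends to stick
- lever_right_pad (a point): middle of the right lever's thumb pad, likewise
- lever_left_hinge (a point): left lever's hinge axis (along the dock's x), 84 mm from the dock's middle, 65 mm above its underside. Here the lever has a fork pointing inward: nose above, longer toe below, 11 mm apart, for the module's cross-bar. Its mouth is open upward only with the lever out past 0.9; swung in, the nose draws that end of the module down some 8 mm from about 0.65 on
- lever_right_hinge (a point): right lever's hinge axis and fork, likewise, on the -y side
- spark_plug: bystander: white spark plug standing on its hexagon, 21 mm wide, 62 mm tall; leave it alone
- piston: bystander: bare aluminium piston standing crown down, 68 mm across, 55 mm tall; leave it alone
- oil_bottle: bystander: yellow oil bottle, 60 mm across, 120 mm tall; leave it alone
- grease_tin: bystander: flat steel grease tin, 72 mm across, 50 mm tall; leave it alone
- screwdriver: bystander: screwdriver lying on the bench; leave it alone
- wrench: bystander: steel wrench lying on the bench; leave it alone
- bearing: bystander: steel bearing ring lying flat, 44 mm across, 14 mm high; leave it alone
- parts_cup: bystander: white cup, 76 mm across, 80 mm tall; leave it alone
Mind the look-alikes: they are no part of the job. Leave any purple or turquoise look-alike of the module alone. Of the things shaped like the dock, the grey one is meant.

How it is judged:
On the way, in this order (a step that is already met when the one before it is completed fails the run):
1. both levers are swung out (over 0.9 rad), the module not yet in the dock (value of joint each of lever_left, lever_right above 0.9 rad and not (horizontal distance between module and dock_seat below 0.008 m and z of module in the frame of dock_seat below 0.024 m)), for 0.1 s.
2. the module stands in the slot and rests in the forks (within 24 mm of the slot's floor), let go, the levers still out (over 0.75 rad) (horizontal distance between module and dock_seat below 0.008 m and z of module in the frame of dock_seat below 0.024 m and contact force between the fingers and module below 0.3 N and value of joint each of lever_left, lever_right above 0.75 rad), for 0.2 s.
At the end, for the whole second after the job is handed in: the module stands in the slot within 8 mm of its floor and 6 mm sideways of its middle, within 2.5 degrees of square, each end bearing on its seat with over 1.5 N, both levers swung in (under 0.45 rad), everything at rest (horizontal distance between module and dock_seat below 0.006 m and z of module in the frame of dock_seat below 0.008 m and angle between the z axis of module and the z axis of dock, either way round below 0.045 rad and contact force between module and seat_left above 1.5 N and contact force between module and seat_right above 1.5 N and value of joint each of lever_left, lever_right below 0.45 rad and linear speed of module below 0.01 m/s); the robot touches nothing.
It fails at once if the robot pushed the dock or a lever with more than 30 N (contact force between the fingers and dock above 30 N).
It fails at once if the module was pressed into the dock by hand with more than 30 N (contact force between the fingers and module above 1 N and contact force between module and dock above 30 N).
It fails at once if the module went down askew in the slot by more than 3 degrees (horizontal distance between module and dock_seat below 0.008 m and z of module in the frame of dock_seat below 0.024 m and angle between the z axis of module and the z axis of dock, either way round above 0.05 rad).
It fails at once if a bystander was moved by more than 30 mm (distance of any of spark_plug, piston, oil_bottle, grease_tin, screwdriver, wrench, bearing, parts_cup from where it was at the start of the episode above 0.03 m).
It also fails if it takes over 72 s, if anything falls off the work surface, if the arm or the gripper's body presses on something with over 40 N, if the wrist force passes 120 N, or if a joint passes its speed limit or range.

## Working session

There is one attempt and no reset: what is moved stays moved. The work goes in short steps, Python scripts to look and compute and a shell command to move; the robot and the scene stay as the last step left them, time stands still between calls to the robot, and variables do not carry over. Pictures are saved under pics/ and viewed, about 8 in all and at most 12, crops included, and the job is handed in when it is done.

```bash
mkdir -p pics; ls
cat > h.py <<'E'
import numpy as np, cv2
from workcell import bot
from scipy.spatial.transform import Rotation as R
def cloud(cam, d, mask=None):
    c=bot.get_calibration(cam); K=np.array(c["intrinsics"]); D=np.array(c["distortion"]); V=np.array(c["view"])
    m=(d>0) if mask is None else (mask&(d>0))
    v,u=np.nonzero(m)
    n=cv2.undistortPoints(np.c_[u,v].astype(float)[:,None],K,D)[:,0]
    z=d[v,u]; P=np.c_[n*z[:,None],z]
    return (P-V[:3,3])@V[:3,:3], np.c_[u,v]
def proj(cam,P):
    c=bot.get_calibration(cam); V=np.array(c["view"])
    return cv2.projectPoints(np.atleast_2d(np.float64(P)),cv2.Rodrigues(V[:3,:3])[0],V[:3,3],np.array(c["intrinsics"]),np.array(c["distortion"]))[0][:,0]
E
python3 - <<'E'
from h import *
ims=[]
for c in ("top","side"):
    p,d=bot.read_camera(c); cv2.imwrite(f"pics/{c}0.png",p); np.save(f"{c}0.npy",d)
    for t in ("dock","module","stand","lever_left","lever_right"):
        for r in bot.masks_of(c,t):
            if r["p"]>.2:
                P,_=cloud(c,d,r["region"]); print(c,t,round(r["p"],2),np.int32(r["box"]),P.mean(0).round(3),P[:,2].max().round(3))
s=bot.read_state();print(s)
E
```

```text
pics
top dock 0.91 [323 208 386 236] [ 0.515 -0.143  0.031] 0.138
top dock 0.57 [317 260 385 294] [ 0.326 -0.125  0.031] 0.135
top module 0.98 [175 248 214 277] [0.377 0.378 0.055] 0.076
top module 0.81 [234 260 274 293] [0.339 0.192 0.061] 0.077
top stand 0.91 [224 211 267 242] [0.503 0.217 0.012] 0.079
top stand 0.72 [434 202 448 230] [ 0.532 -0.43   0.02 ] 0.033
top stand 0.56 [369 160 418 177] [ 0.701 -0.283  0.005] 0.014
top lever_left 0.56 [249 150 268 174] [0.709 0.172 0.082] 0.124
top lever_left 0.46 [329 215 337 219] [ 0.517 -0.066  0.114] 0.138
top lever_left 0.42 [432 199 444 231] [ 0.532 -0.43   0.02 ] 0.033
top lever_left 0.39 [322 280 336 283] [ 0.317 -0.056  0.106] 0.133
top lever_right 0.49 [379 213 383 224] [ 0.516 -0.213  0.109] 0.135
side dock 0.95 [309 154 382 229] [ 0.508 -0.123  0.039] 0.136
side dock 0.6 [370 180 426 269] [ 0.318 -0.09   0.042] 0.271
side module 0.97 [300 264 322 333] [0.328 0.21  0.052] 0.073
side module 0.92 [218 237 267 294] [0.499 0.23  0.053] 0.08
side module 0.77 [181 322 263 364] [0.373 0.389 0.043] 0.073
side stand 0.58 [215 259 278 305
[... 253 characters left out ...]
6 [359 157 371 184] [ 0.515 -0.211  0.093] 0.132
{'time': 0.6, 'q': array([-1.13892532e+00,  2.63878153e-01,  1.60398090e+00, -7.33200347e-06,
        1.27368689e+00, -3.69190920e-02]), 'joint_vel': array([-0.00094072,  0.00122856, -0.00124497,  0.00154442,  0.00030661,
        0.00036321]), 'joint_torque': array([-8.93349406e-04, -5.14643383e+01, -3.67457843e+01, -1.14582022e-04,
        1.30246917e-03, -1.95163480e-06]), 'tool_pos': array([ 0.30495857, -0.60219446,  0.23130479]), 'tcp_rot': array([3.05563919e+00, 7.29641732e-01, 3.59820215e-06]), 'wrist_force': array([-0.17667293, -0.92980259, -0.03538842]), 'torque': array([0.01275642, 0.05162357, 0.02716023]), 'width': 1.003334457294878}
```

View pics/top0.png

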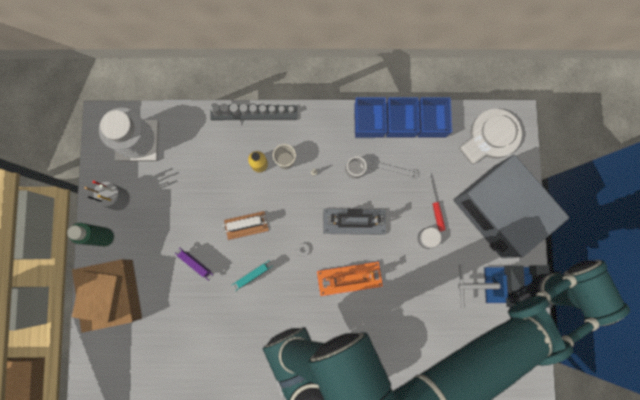

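View pics/side0.png

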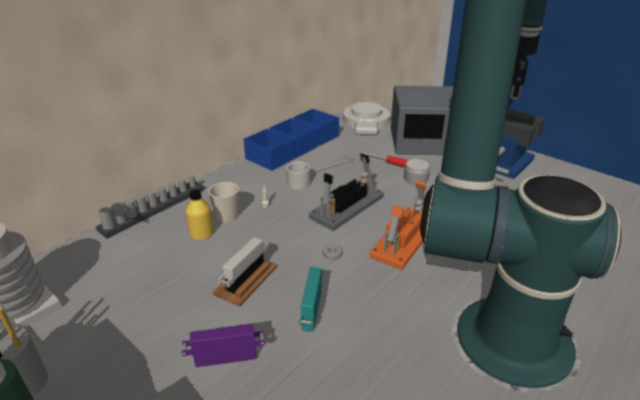

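The module is the white-topped block in the stand at top px (246,221); the purple (194,262) and turquoise (251,275) ones are look-alikes. The dock is the grey one at (356,220), not the orange one at (350,277). Next come coarse poses and a helper for working out the moves.

```bash
cat >> h.py <<'E'
def T():
    s=bot.read_state(); return np.array(s["tool_pos"]),R.from_rotvec(s["tcp_rot"]),s
def rot(yaw,tilt=0):
    # tool x at world angle yaw (deg), z down; then tilt deg about tool y
    x=np.array([np.cos(np.radians(yaw)),np.sin(np.radians(yaw)),0]); z=np.array([0,0,-1.]); y=np.cross(z,x)
    return R.from_matrix(np.c_[x,y,z])*R.from_euler('y',tilt,degrees=True)
def rel(p,Rt):
    p0,R0,_=T(); d=R0.inv().apply(np.array(p)-p0); a=np.degrees((R0.inv()*Rt).as_rotvec())
    return (d*1000).round(1),a.round(2)
E
python3 - <<'E'
from h import *
p0,R0,s=T(); c=bot.get_calibration("wrist"); V=np.array(c["view"])
C=-V[:3,:3].T@V[:3,3]; print("cam in tool",R0.inv().apply(C-p0).round(3),"axis in tool",R0.inv().apply(V[2,:3]).round(3), R0.inv().apply(V[0,:3]).round(3), np.array(c["intrinsics"])[[0,0,1],[0,2,2]])
d=np.load("top0.npy"); P,uv=cloud("top",d)
def rect(b,z0,z1):
    m=(P[:,0]>b[0])&(P[:,0]<b[1])&(P[:,1]>b[2])&(P[:,1]<b[3])&(P[:,2]>z0)&(P[:,2]<z1)
    print(m.sum(),cv2.minAreaRect((P[m,:2]*1000).astype(np.float32)))
rect((.44,.59,-.27,-.02),.012,.028)
rect((.44,.59,-.27,-.02),.1,.16)
rect((.44,.57,.12,.32),.06,.09)
for b in [(-.15,.3)]: pass
print(rel([.46,-.14,.36],rot(88)))
E
```

```text
cam in tool [ 0.08   0.001 -0.143] axis in tool [-0.313 -0.002  0.95 ] [-0.001  1.     0.002] [289.13884381 320.67713185 202.8986637 ]
1048 ((517.6559448242188, -144.34890747070312), (208.8758544921875, 84.85245513916016), 88.7415771484375)
65 ((517.3930053710938, -142.02293395996094), (160.00282287597656, 24.588571548461914), 88.742919921875)
274 ((507.0108642578125, 221.9183807373047), (24.848678588867188, 115.89720153808594), 12.131248474121094)
(array([ 347.1, -342.3, -128.7]), array([  0.  ,   0.  , -61.14]))
```

Run:
```python
from h import *
print(rel([.517,-.12,.34],rot(88.74)))
```

```text
(array([ 407. , -334.4, -108.7]), array([  0.  ,   0.  , -61.88]))
```

```bash
python3 -m inch '[{"dz":-0.06},{"dx":0.05,"dy":-0.04,"dz":-0.1087,"az":-8},{"dx":0.407,"dy":-0.3344,"dz":-0.1087,"az":-61.9},{"dx":0.407,"dy":-0.3344,"dz":-0.1087,"az":-61.9},{"dx":0.407,"dy":-0.3344,"dz":-0.1087,"az":-61.9},{"dx":0.407,"dy":-0.3344,"dz":-0.1087,"az":-61.9},{"dx":0.407,"dy":-0.3344,"dz":-0.1087,"az":-61.9},{"dx":0.407,"dy":-0.3344,"dz":-0.1087,"az":-61.9},{"dx":0.407,"dy":-0.3344,"dz":-0.1087,"az":-61.9},{"dx":0.407,"dy":-0.3344,"dz":-0.1087,"az":-61.9,"fingers":-1},{"dx":0.407,"dy":-0.3344,"dz":-0.1087,"az":-61.9,"fingers":-1},{"dx":0.407,"dy":-0.3344,"dz":-0.1087,"az":-61.9,"fingers":-1},{"dx":0.407,"dy":-0.3344,"dz":-0.1087,"az":-61.9,"fingers":-1}]' 40
cat > look.py <<'E'
import sys
from h import *
p,d=bot.read_camera("wrist"); n=sys.argv[1]; cv2.imwrite(f"pics/{n}.png",p); np.save(n+".npy",d)
P,uv=cloud("wrist",d)
c=np.array([.5177,-.1443]); a=np.radians(88.74); ey=np.array([np.cos(a),np.sin(a)]); ex=np.array([ey[1],-ey[0]])
L=np.c_[(P[:,:2]-c)@ex,(P[:,:2]-c)@ey,P[:,2]]*1000
np.save(n+"_L.npy",L)
m=(abs(L[:,0])<80)&(abs(L[:,1])<150)
def rect(z0,z1):
    q=m&(L[:,2]>z0)&(L[:,2]<z1); print(z0,z1,q.sum(),cv2.minAreaRect(L[q,:2].astype(np.float32)) if q.sum()>5 else '')
rect(13,26);rect(53,63);rect(100,150)
for s in (1,-1):
    q=m&(L[:,2]>85)&(L[:,2]<150)&(L[:,1]*s>40)&(abs(L[:,0])<20)
    if q.sum(): 
        print("lever",s,q.sum(),np.percentile(L[q],[2,50,98],axis=0).round(1).tolist())
print(T()[0].round(4),np.degrees(T()[1].as_rotvec()).round(1))
E
python3 look.py w1
```

```text
13 26 0 
53 63 0 
100 150 0 
[ 0.305  -0.6022  0.2313] [175.1  41.8  -0. ]invalid input at $[0]: expected keys dx, dy, dz, ax, ay, az, fingers
```

View pics/w1.png

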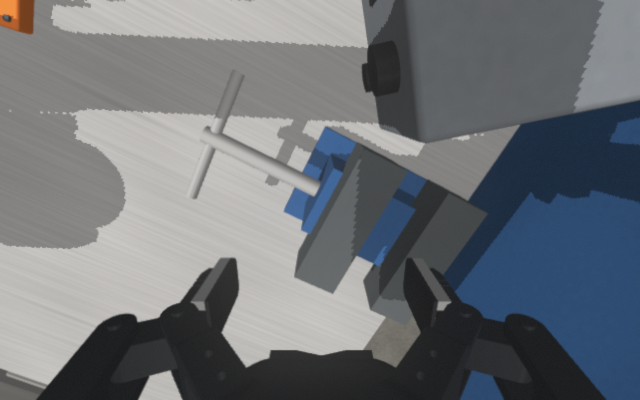

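The move was refused because every key is required, so the picture shows only the start view (vise and fingers). Resending it with full rows.

```bash
python3 -m inch '[{"dx":0,"dy":0,"dz":-0.06,"ax":0,"ay":0,"az":0,"fingers":-1},{"dx":0.05,"dy":-0.04,"dz":-0.1087,"ax":0,"ay":0,"az":-8,"fingers":-1},{"dx":0.407,"dy":-0.3344,"dz":-0.1087,"ax":0,"ay":0,"az":-61.9,"fingers":-1},{"dx":0.407,"dy":-0.3344,"dz":-0.1087,"ax":0,"ay":0,"az":-61.9,"fingers":-1},{"dx":0.407,"dy":-0.3344,"dz":-0.1087,"ax":0,"ay":0,"az":-61.9,"fingers":-1},{"dx":0.407,"dy":-0.3344,"dz":-0.1087,"ax":0,"ay":0,"az":-61.9,"fingers":-1},{"dx":0.407,"dy":-0.3344,"dz":-0.1087,"ax":0,"ay":0,"az":-61.9,"fingers":-1},{"dx":0.407,"dy":-0.3344,"dz":-0.1087,"ax":0,"ay":0,"az":-61.9,"fingers":-1},{"dx":0.407,"dy":-0.3344,"dz":-0.1087,"ax":0,"ay":0,"az":-61.9,"fingers":-1},{"dx":0.407,"dy":-0.3344,"dz":-0.1087,"ax":0,"ay":0,"az":-61.9,"fingers":-1},{"dx":0.407,"dy":-0.3344,"dz":-0.1087,"ax":0,"ay":0,"az":-61.9,"fingers":-1},{"dx":0.407,"dy":-0.3344,"dz":-0.1087,"ax":0,"ay":0,"az":-61.9,"fingers":-1},{"dx":0.407,"dy":-0.3344,"dz":-0.1087,"ax":0,"ay":0,"az":-61.9,"fingers":-1}]' 40
python3 look.py w2
```

```text
time: 2.28
tool_pos: [0.5166, -0.1211, 0.34]
tcp_rot: [2.247, 2.195, -0.001]
wrist_force: [0.2, 0.6, -0.1]
width: -0.0
13 26 4471 ((-1.4590911865234375, 0.6775588989257812), (84.0606918334961, 206.55325317382812), 0.06343472003936768)
53 63 709 ((-1.3673076629638672, 6.33258056640625), (43.209110260009766, 168.13262939453125), 0.11141214519739151)
100 150 366 ((-1.018895149230957, 9.204887390136719), (23.187192916870117, 152.4178924560547), 0.24236425757408142)
lever 1 229 [[-12.6, 74.3, 92.5], [-0.9, 80.1, 134.1], [9.7, 86.2, 136.2]]
lever -1 156 [[-11.8, -69.9, 95.0], [-1.2, -63.5, 131.0], [10.7, -59.6, 133.5]]
[ 0.5166 -0.1212  0.34  ] [128.8 125.8  -0. ]
```

View pics/w2.png

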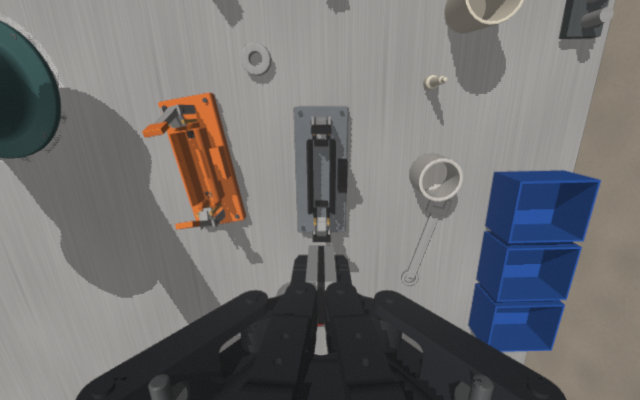

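The picture shows the grey dock at (320,170), the orange one at (200,165), and the area round it clear. The left lever is nearly upright and the right one is fully in. I'll push the left lever out along its arc from the inside.

```bash
python3 -m inch '[{"dx":0.03,"dy":0,"dz":0.06,"ax":0,"ay":0,"az":0,"fingers":-1},{"dx":0.03,"dy":0,"dz":0.12,"ax":0,"ay":0,"az":0,"fingers":-1},{"dx":0.03,"dy":0,"dz":0.18,"ax":0,"ay":0,"az":0,"fingers":-1},{"dx":0.03,"dy":0,"dz":0.215,"ax":0,"ay":0,"az":0,"fingers":-1},{"dx":0.036,"dy":0,"dz":0.215,"ax":0,"ay":0,"az":0,"fingers":-1},{"dx":0.042,"dy":0,"dz":0.215,"ax":0,"ay":0,"az":0,"fingers":-1},{"dx":0.047,"dy":0,"dz":0.215,"ax":0,"ay":0,"az":0,"fingers":-1},{"dx":0.052,"dy":0,"dz":0.215,"ax":0,"ay":0,"az":0,"fingers":-1},{"dx":0.0565,"dy":0,"dz":0.2155,"ax":0,"ay":0,"az":0,"fingers":-1},{"dx":0.0612,"dy":0,"dz":0.216,"ax":0,"ay":0,"az":0,"fingers":-1},{"dx":0.0655,"dy":0,"dz":0.217,"ax":0,"ay":0,"az":0,"fingers":-1},{"dx":0.07,"dy":0,"dz":0.2182,"ax":0,"ay":0,"az":0,"fingers":-1}]'
python3 look.py w3
```

```text
time: 3.82
tool_pos: [0.5196, -0.0517, 0.1245]
tcp_rot: [2.244, 2.193, 0.002]
wrist_force: [-2.0, -3.6, 5.1]
width: 0.002
13 26 5713 ((-1.19677734375, 11.509666442871094), (190.78543090820312, 84.21908569335938), 89.99124145507812)
53 63 77 ((-12.165103912353516, 78.44499206542969), (53.31099319458008, 22.113950729370117), 46.89151382446289)
100 150 1916 ((0.2559795379638672, 105.28900909423828), (14.255683898925781, 27.290987014770508), 89.7048110961914)
lever 1 1936 [[-12.7, 98.8, 104.9], [-0.5, 103.5, 132.5], [12.6, 111.9, 149.4]]
[ 0.5196 -0.0511  0.1241] [128.6 125.7   0.2]
```

```bash
python3 -m inch '[{"dx":0.003,"dy":0,"dz":0.002,"ax":0,"ay":0,"az":0,"fingers":-1},{"dx":0.006,"dy":0,"dz":0.0045,"ax":0,"ay":0,"az":0,"fingers":-1},{"dx":0.0085,"dy":0,"dz":0.006,"ax":0,"ay":0,"az":0,"fingers":-1},{"dx":0.011,"dy":0,"dz":0.0075,"ax":0,"ay":0,"az":0,"fingers":-1},{"dx":0.011,"dy":0,"dz":0.0075,"ax":0,"ay":0,"az":0,"fingers":-1}]'
python3 look.py w4
```

```text
time: 4.5
tool_pos: [0.5211, -0.0396, 0.1176]
tcp_rot: [2.244, 2.192, 0.006]
wrist_force: [-0.5, -1.9, 3.5]
width: -0.001
13 26 5113 ((-1.3051109313964844, 20.499526977539062), (84.2371826171875, 171.287109375), 0.11880046129226685)
53 63 1 
100 150 2361 ((-0.30997657775878906, 116.32984161376953), (27.144399642944336, 21.435447692871094), 13.076837539672852)
lever 1 2364 [[-12.0, 110.1, 120.4], [0.2, 114.8, 130.6], [14.0, 124.4, 149.0]]
[ 0.521  -0.0397  0.1175] [128.6 125.6   0.3]
```

View pics/w4.png

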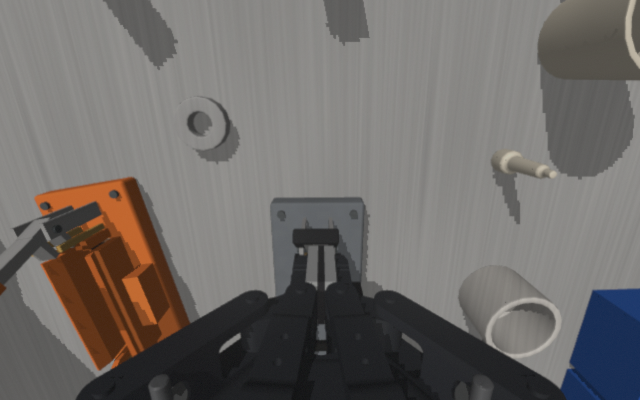

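```bash
python3 -m inch '[{"dx":0.0012,"dy":0,"dz":0.0008,"ax":0,"ay":0,"az":0,"fingers":-1},{"dx":0.0024,"dy":0,"dz":0.0016,"ax":0,"ay":0,"az":0,"fingers":-1},{"dx":0.0036,"dy":0,"dz":0.0024,"ax":0,"ay":0,"az":0,"fingers":-1},{"dx":0.0036,"dy":0,"dz":0.0024,"ax":0,"ay":0,"az":0,"fingers":-1}]'
python3 -m inch '[{"dx":0.001,"dy":0,"dz":0.0006,"ax":0,"ay":0,"az":0,"fingers":-1},{"dx":0.001,"dy":0,"dz":0.0006,"ax":0,"ay":0,"az":0,"fingers":-1}]'
python3 look.py w5
```

```text
time: 5.05
tool_pos: [0.5212, -0.0357, 0.1152]
tcp_rot: [2.244, 2.192, 0.007]
wrist_force: [-2.1, -1.1, 4.8]
width: -0.001
time: 5.3
tool_pos: [0.5213, -0.0349, 0.1147]
tcp_rot: [2.244, 2.192, 0.006]
wrist_force: [-1.3, -3.9, 5.6]
width: -0.0
13 26 4726 ((-1.4456558227539062, 27.036468505859375), (158.93910217285156, 84.22026062011719), 89.96803283691406)
53 63 0 
100 150 2530 ((-1.0499658584594727, 120.89155578613281), (26.863880157470703, 23.226396560668945), 18.671234130859375)
lever 1 2534 [[-12.1, 114.8, 113.3], [0.2, 119.4, 128.5], [14.1, 129.0, 148.4]]
[ 0.5212 -0.0349  0.1147] [128.6 125.6   0.4]
```

```bash
python3 -m inch '[{"dx":-0.012,"dy":0,"dz":-0.03,"ax":0,"ay":0,"az":0,"fingers":-1},{"dx":-0.06,"dy":-0.002,"dz":-0.06,"ax":0,"ay":0,"az":0,"fingers":-1},{"dx":-0.11,"dy":-0.002,"dz":-0.06,"ax":0,"ay":0,"az":0,"fingers":-1},{"dx":-0.14,"dy":-0.002,"dz":-0.04,"ax":0,"ay":0,"az":0,"fingers":-1},{"dx":-0.147,"dy":-0.002,"dz":-0.0064,"ax":0,"ay":0,"az":0,"fingers":-1},{"dx":-0.153,"dy":-0.002,"dz":-0.0064,"ax":0,"ay":0,"az":0,"fingers":-1},{"dx":-0.157,"dy":-0.002,"dz":-0.0064,"ax":0,"ay":0,"az":0,"fingers":-1},{"dx":-0.161,"dy":-0.002,"dz":-0.0065,"ax":0,"ay":0,"az":0,"fingers":-1},{"dx":-0.165,"dy":-0.002,"dz":-0.0078,"ax":0,"ay":0,"az":0,"fingers":-1},{"dx":-0.1693,"dy":-0.002,"dz":-0.009,"ax":0,"ay":0,"az":0,"fingers":-1},{"dx":-0.174,"dy":-0.002,"dz":-0.0098,"ax":0,"ay":0,"az":0,"fingers":-1},{"dx":-0.178,"dy":-0.002,"dz":-0.0103,"ax":0,"ay":0,"az":0,"fingers":-1},{"dx":-0.1827,"dy":-0.002,"dz":-0.0104,"ax":0,"ay":0,"az":0,"fingers":-1},{"dx":-0.187,"dy":-0.002,"dz":-0.0102,"ax":0,"ay":0,"az":0,"fingers":-1},{"dx":-0.1917,"dy":-0.002,"dz":-0.0096,"ax":0,"ay":0,"az":0,"fingers":-1},{"dx":-0.196,"dy":-0.002,"dz":-0.0088,"ax":0,"ay":0,"az":0,"fingers":-1},{"dx":-0.196,"dy":-0.002,"dz":-0.0088,"ax":0,"ay":0,"az":0,"fingers":-1}]'
```

```text
time: 7.48
tool_pos: [0.515, -0.2318, 0.1238]
tcp_rot: [2.243, 2.191, 0.006]
wrist_force: [2.1, 1.7, 1.2]
width: 0.001
```

```bash
python3 -m inch '[{"dx":-0.004,"dy":0,"dz":0.0014,"ax":0,"ay":0,"az":0,"fingers":-1},{"dx":-0.0077,"dy":0,"dz":0.003,"ax":0,"ay":0,"az":0,"fingers":-1},{"dx":-0.0105,"dy":0,"dz":0.0042,"ax":0,"ay":0,"az":0,"fingers":-1},{"dx":-0.0132,"dy":0,"dz":0.0056,"ax":0,"ay":0,"az":0,"fingers":-1},{"dx":-0.015,"dy":0,"dz":0.0066,"ax":0,"ay":0,"az":0,"fingers":-1},{"dx":-0.0165,"dy":0,"dz":0.0075,"ax":0,"ay":0,"az":0,"fingers":-1},{"dx":-0.0165,"dy":0,"dz":0.0075,"ax":0,"ay":0,"az":0,"fingers":-1}]'
python3 -m inch '[{"dx":-0.0008,"dy":0,"dz":0.0006,"ax":0,"ay":0,"az":0,"fingers":-1},{"dx":-0.0008,"dy":0,"dz":0.0006,"ax":0,"ay":0,"az":0,"fingers":-1}]'
python3 look.py w6
```

```text
time: 8.35
tool_pos: [0.5147, -0.2491, 0.1165]
tcp_rot: [2.242, 2.19, 0.005]
wrist_force: [0.7, 1.8, 3.4]
width: -0.002
time: 8.6
tool_pos: [0.5147, -0.2501, 0.1158]
tcp_rot: [2.242, 2.19, 0.004]
wrist_force: [0.4, 1.4, 4.4]
width: 0.0
13 26 13409 ((-0.6997146606445312, -29.072792053222656), (84.69792938232422, 150.9480743408203), 0.27171003818511963)
53 63 3333 ((-0.8284530639648438, -27.36186981201172), (43.47858428955078, 126.27165985107422), 0.12083176523447037)
100 150 1676 ((-0.4448738098144531, -99.81220245361328), (10.078980445861816, 27.259227752685547), 86.9522705078125)
lever -1 2228 [[-13.3, -103.8, 85.7], [-0.5, -97.5, 131.7], [12.3, -93.5, 149.0]]
[ 0.5146 -0.2501  0.1158] [128.5 125.5   0.2]
```

```bash
python3 -m inch '[{"dx":0.012,"dy":0,"dz":-0.03,"ax":0,"ay":0,"az":0,"fingers":-1},{"dx":0.06,"dy":0,"dz":-0.08,"ax":0,"ay":0,"az":0,"fingers":-1},{"dx":0.1,"dy":0,"dz":-0.13,"ax":0,"ay":0,"az":0,"fingers":-1},{"dx":0.15,"dy":0,"dz":-0.18,"ax":0,"ay":0,"az":0,"fingers":-1},{"dx":0.19,"dy":0,"dz":-0.2,"ax":0,"ay":0,"az":0,"fingers":-1},{"dx":0.19,"dy":0,"dz":-0.2,"ax":0,"ay":0,"az":0,"fingers":-1}]'
python3 look.py w7
python3 - <<'E'
from h import *
print("module",rel([.507,.17,.34],rot(102)))
E
```

```text
time: 9.4
tool_pos: [0.5189, -0.0574, 0.3181]
tcp_rot: [2.234, 2.192, 0.009]
wrist_force: [0.3, -0.8, 0.3]
width: 0.0
13 26 3513 ((-3.6307754516601562, 11.354209899902344), (84.01689910888672, 185.78671264648438), 0.08062218874692917)
53 63 471 ((-3.3998374938964844, 19.98687744140625), (43.204559326171875, 142.49195861816406), 0.07356072217226028)
100 150 318 ((-3.094843864440918, 117.77757263183594), (21.350080490112305, 23.703950881958008), 89.40454864501953)
lever 1 387 [[-14.4, 97.2, 87.4], [-2.9, 117.6, 114.3], [7.9, 128.3, 121.1]]
[ 0.5179 -0.0589  0.3158] [128.2 125.6   0.2]
module (array([228.5, -15.3, -25.5]), array([  0.46,   0.34, -13.16]))
```

Run:
```python
import cv2
p=cv2.imread("pics/w7.png"); cv2.imwrite("pics/w7c.png",cv2.resize(p[60:340,180:460],None,fx=2,fy=2))
```

```text
(no output)
```

View pics/w7c.png

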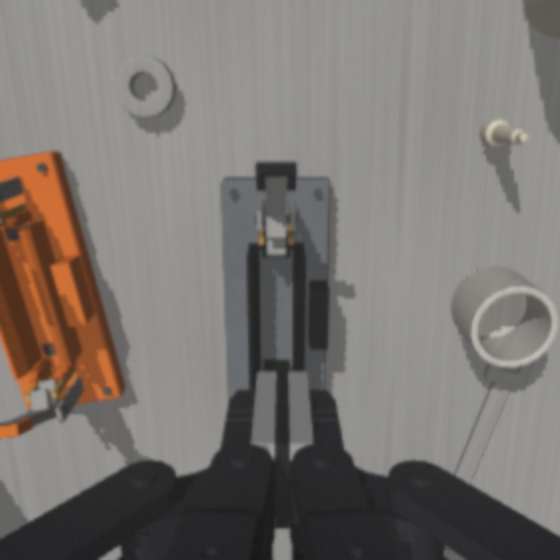

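The left lever is swung out: its pad reaches past the dock's far end at (276,175) in the crop. The right one stopped at about the same arc position. Now to the module.

```bash
python3 -m inch '[{"dx":0.06,"dy":-0.004,"dz":-0.0255,"ax":0,"ay":0,"az":-5,"fingers":1},{"dx":0.12,"dy":-0.008,"dz":-0.0255,"ax":0.4,"ay":0.3,"az":-10,"fingers":1},{"dx":0.18,"dy":-0.012,"dz":-0.0255,"ax":0.4,"ay":0.3,"az":-13.2,"fingers":1},{"dx":0.2285,"dy":-0.0153,"dz":-0.0255,"ax":0.4,"ay":0.3,"az":-13.2,"fingers":1},{"dx":0.2285,"dy":-0.0153,"dz":-0.0255,"ax":0.4,"ay":0.3,"az":-13.2,"fingers":1},{"dx":0.2285,"dy":-0.0153,"dz":-0.0255,"ax":0.4,"ay":0.3,"az":-13.2,"fingers":1},{"dx":0.2285,"dy":-0.0153,"dz":-0.0255,"ax":0.4,"ay":0.3,"az":-13.2,"fingers":1},{"dx":0.2285,"dy":-0.0153,"dz":-0.0255,"ax":0.4,"ay":0.3,"az":-13.2,"fingers":1}]'
python3 - <<'E'
from h import *
p,d=bot.read_camera("wrist"); cv2.imwrite("pics/m1.png",cv2.resize(p[0:300,140:540],None,fx=1.8,fy=1.8))
P,uv=cloud("wrist",d)
m=(abs(P[:,0]-.507)<.05)&(abs(P[:,1]-.222)<.075)
for z0,z1 in ((.06,.1),(.072,.085)):
    q=m&(P[:,2]>z0)&(P[:,2]<z1); print(q.sum(),cv2.minAreaRect((P[q,:2]*1000).astype(np.float32)),np.median(P[q,2]))
print(*T()[:2]); print(T()[1].as_matrix().round(3))
E
```

```text
time: 10.45
tool_pos: [0.5073, 0.1686, 0.3399]
tcp_rot: [1.978, 2.439, -0.0]
wrist_force: [0.2, -0.2, 0.0]
width: 1.001
1418 ((506.5711364746094, 221.1685333251953), (23.799497604370117, 107.8329086303711), 12.123615264892578) 0.07845988185310279
1418 ((506.5711364746094, 221.1685333251953), (23.799497604370117, 107.8329086303711), 12.123615264892578) 0.07845988185310279
[0.50726896 0.1687995  0.3399979 ] Rotation.from_matrix(array([[-2.06645318e-01,  9.78415132e-01,  1.24165170e-03],
                            [ 9.78415336e-01,  2.06646415e-01, -8.30886012e-04],
                            [-1.06953432e-03,  1.04315236e-03, -9.99998884e-01]]))
[[-0.207  0.978  0.001]
 [ 0.978  0.207 -0.001]
 [-0.001  0.001 -1.   ]]
```

View pics/m1.png

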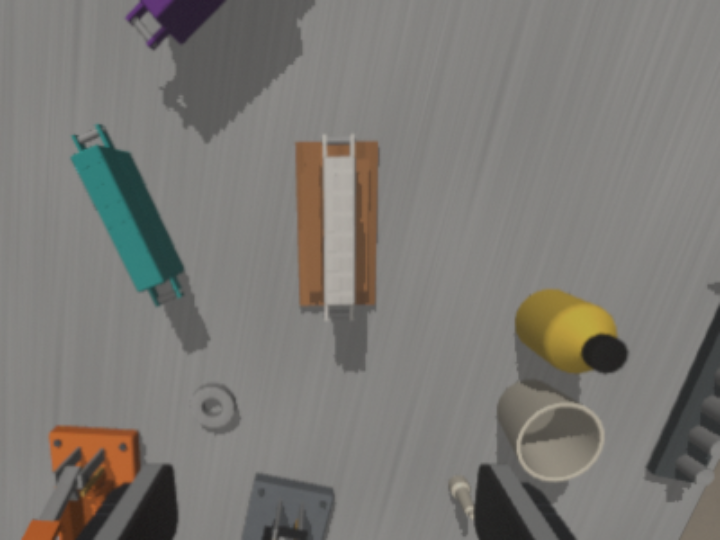

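The crop confirms the aluminium-topped module in the wooden stand at (339,230), with turquoise and purple to the left and above. Its size and top height match the description.

Run:
```python
from h import *
print(rel([.5066,.2215,.12],rot(102.12))); print(rel([.5066,.2215,.048],rot(102.12)))
```

```text
(array([ 51.9,  10. , 220. ]), array([ 0.06,  0.06, -0.19]))
(array([ 52. ,   9.9, 292. ]), array([ 0.06,  0.06, -0.19]))
```

```bash
python3 -m inch '[{"dx":0.03,"dy":0.01,"dz":0.06,"ax":0,"ay":0,"az":-0.2,"fingers":1},{"dx":0.052,"dy":0.01,"dz":0.12,"ax":0,"ay":0,"az":-0.2,"fingers":1},{"dx":0.052,"dy":0.01,"dz":0.18,"ax":0,"ay":0,"az":-0.2,"fingers":1},{"dx":0.052,"dy":0.01,"dz":0.22,"ax":0,"ay":0,"az":-0.2,"fingers":1},{"dx":0.052,"dy":0.01,"dz":0.25,"ax":0,"ay":0,"az":-0.2,"fingers":1},{"dx":0.052,"dy":0.01,"dz":0.28,"ax":0,"ay":0,"az":-0.2,"fingers":1},{"dx":0.052,"dy":0.01,"dz":0.292,"ax":0,"ay":0,"az":-0.2,"fingers":1},{"dx":0.052,"dy":0.01,"dz":0.292,"ax":0,"ay":0,"az":-0.2,"fingers":0.5},{"dx":0.052,"dy":0.01,"dz":0.292,"ax":0,"ay":0,"az":-0.2,"fingers":0},{"dx":0.052,"dy":0.01,"dz":0.292,"ax":0,"ay":0,"az":-0.2,"fingers":-1},{"dx":0.052,"dy":0.01,"dz":0.292,"ax":0,"ay":0,"az":-0.2,"fingers":-1},{"dx":0.052,"dy":0.01,"dz":0.292,"ax":0,"ay":0,"az":-0.2,"fingers":-1}]' 60
```

```text
time: 12.0
tool_pos: [0.5078, 0.2219, 0.0495]
tcp_rot: [1.973, 2.442, 0.004]
wrist_force: [-0.9, -0.5, 4.5]
width: 0.269
```

```bash
python3 -m inch '[{"dx":0,"dy":0,"dz":-0.02,"ax":0,"ay":0,"az":0,"fingers":-1},{"dx":0,"dy":0,"dz":-0.06,"ax":0,"ay":0,"az":0,"fingers":-1},{"dx":0,"dy":0,"dz":-0.12,"ax":0,"ay":0,"az":0,"fingers":-1},{"dx":0,"dy":0,"dz":-0.16,"ax":0,"ay":0,"az":0,"fingers":-1},{"dx":0,"dy":0,"dz":-0.16,"ax":0,"ay":0,"az":0,"fingers":-1},{"dx":0,"dy":0,"dz":-0.16,"ax":0,"ay":0,"az":0,"fingers":-1}]'
python3 - <<'E'
from h import *
p,d=bot.read_camera("wrist"); cv2.imwrite("pics/m2.png",p)
P,uv=cloud("wrist",d); p0,R0,s=T()
Q=R0.inv().apply(P-p0)*1000   # tool frame
m=(abs(Q[:,1])<20)&(abs(Q[:,0])<85)&(Q[:,2]<30)&(Q[:,2]>-45)
print(np.percentile(Q[m],[1,50,99],axis=0).round(1))
# top face: fit plane in tool frame on far part x in 15..54, and width centre
t=m&(abs(Q[:,2]+30)<8)&(Q[:,0]>14)&(Q[:,0]<52)
A=np.c_[Q[t][:,:2],np.ones(t.sum())]; print(t.sum(),np.linalg.lstsq(A,Q[t][:,2],rcond=None)[0])
print(cv2.minAreaRect(Q[t][:,:2].astype(np.float32)))
e=m&(abs(Q[:,1])<9); 
h,b=np.histogram(Q[e][:,0],bins=np.arange(-85,90,4)); print(list(zip(b[:-1].astype(int),h)))
print("yaw",np.degrees(np.arctan2(*R0.as_matrix()[[1,0],0])))
print(s["wrist_force"])
E
```

```text
time: 12.75
tool_pos: [0.5059, 0.2215, 0.2076]
tcp_rot: [1.973, 2.443, -0.0]
wrist_force: [-0.9, -0.2, -2.9]
width: 0.27
[[-35.8 -17.4 -43.2]
 [ 16.1  -0.  -28.7]
 [ 68.7  17.5  16.1]]
4668 [-1.37230117e-03  1.18453743e-02 -2.88254598e+01]
((32.990806579589844, 0.03655242919921875), (24.110885620117188, 38.03660202026367), 89.78063201904297)
[(np.int64(-85), np.int64(0)), (np.int64(-81), np.int64(0)), (np.int64(-77), np.int64(0)), (np.int64(-73), np.int64(0)), (np.int64(-69), np.int64(0)), (np.int64(-65), np.int64(0)), (np.int64(-61), np.int64(0)), (np.int64(-57), np.int64(0)), (np.int64(-53), np.int64(0)), (np.int64(-49), np.int64(0)), (np.int64(-45), np.int64(0)), (np.int64(-41), np.int64(60)), (np.int64(-37), np.int64(178)), (np.int64(-33), np.int64(270)), (np.int64(-29), np.int64(240)), (np.int64(-25), np.int64(245)), (np.int64(-21), np.int64(215)), (np.int64(-17), np.int64(301)), (np.int64(-13), np.int64(271)), (np.int64(-9), np.int64(266)), (np.int64(-5), np.int64(254)), (np.int64(-1), np.int64(325)), (np.int64(3), np.int64(293)), (np.int64(7), np.int64(295)), (np.int64(11), np.int64(310)), (np.int64(15), np.int64(354)), (np.int64(19), np.int64(342)), (np.int64(23), np.int64(311)), (np.int64(27), np.int64(388)), (np.int64(31), np.int64(376)), (np.int64(35), np.int64(379)), (np.int64(39), np.int64(366)), (np.int64(43), np.int64(434)), (np.int64(47), np.int64(421)), (np.int64(51), np.int64(1071)), (np.int64(55), np.int64(17)), (np.int64(59), np.int64(18)), (np.int64(63), np.int64(295)), (np.int64(67), np.int64(212)), (np.int64(71), np.int64(0)), (np.int64(75), np.int64(0)), (np.int64(79), np.int64(0)), (np.int64(83), np.int64(0))]
yaw 102.13201633422656
[-0.27899665  0.1435725  -3.20944947]
```

View pics/m2.png

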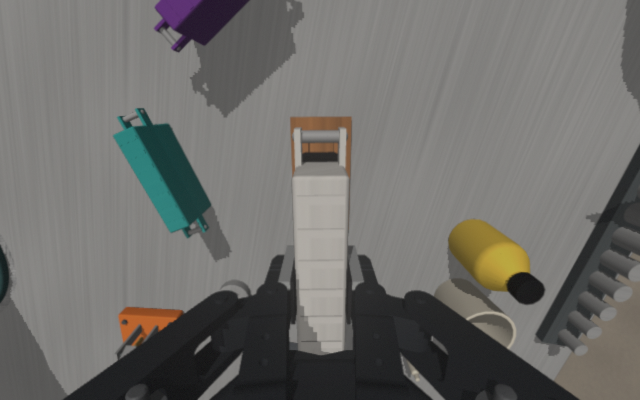

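Grasp is good: the module is level and centred in the tool (y offset 0), with its underside 41 mm beyond the TCP. Moving to hover over the dock.

Run:
```python
from h import *
print(rel([.5167,-.144,.24],rot(88.8)))
```

```text
(array([-359.5,  -65.8,  -32.7]), array([-0.05,  0.09, 13.33]))
```

```bash
python3 -m inch '[{"dx":-0.03,"dy":-0.006,"dz":-0.03,"ax":0,"ay":0,"az":2,"fingers":-1},{"dx":-0.08,"dy":-0.015,"dz":-0.033,"ax":0,"ay":0,"az":5,"fingers":-1},{"dx":-0.13,"dy":-0.024,"dz":-0.033,"ax":0,"ay":0,"az":8,"fingers":-1},{"dx":-0.18,"dy":-0.033,"dz":-0.033,"ax":0,"ay":0,"az":11,"fingers":-1},{"dx":-0.23,"dy":-0.042,"dz":-0.033,"ax":0,"ay":0,"az":13.33,"fingers":-1},{"dx":-0.28,"dy":-0.052,"dz":-0.033,"ax":0,"ay":0,"az":13.33,"fingers":-1},{"dx":-0.32,"dy":-0.059,"dz":-0.033,"ax":0,"ay":0,"az":13.33,"fingers":-1},{"dx":-0.35,"dy":-0.064,"dz":-0.033,"ax":0,"ay":0,"az":13.33,"fingers":-1},{"dx":-0.3595,"dy":-0.0658,"dz":-0.0327,"ax":0,"ay":0,"az":13.33,"fingers":-1},{"dx":-0.3595,"dy":-0.0658,"dz":-0.0327,"ax":0,"ay":0,"az":13.33,"fingers":-1},{"dx":-0.3595,"dy":-0.0658,"dz":-0.0327,"ax":0,"ay":0,"az":13.33,"fingers":-1},{"dx":-0.3595,"dy":-0.0658,"dz":-0.0327,"ax":0,"ay":0,"az":13.33,"fingers":-1},{"dx":-0.3595,"dy":-0.0658,"dz":-0.0327,"ax":0,"ay":0,"az":13.33,"fingers":-1}]'
python3 look.py w8
cat > fit.py <<'E'
import sys; from h import *
# dock base edges per y-bin, module and levers from saved L
L=np.load(sys.argv[1]+"_L.npy")
m=(abs(L[:,0])<60)&(L[:,2]>14)&(L[:,2]<26)&(L[:,1]>50)&(L[:,1]<104)
xs=[];ys=[]
for y in range(50,104,4):
    q=m&(L[:,1]>=y)&(L[:,1]<y+4)
    if q.sum()>30: a=L[q,0]; xs.append((a.min()+a.max())/2); ys.append(y+2); 
print("base mid x vs y",np.polyfit(ys,xs,1), np.round(xs,1)); print("base y end",np.percentile(L[m|((abs(L[:,0])<35)&(L[:,2]>14)&(L[:,2]<26)&(L[:,1]>60)&(L[:,1]<120)),1],99.5))
E
python3 fit.py w8
```

```text
time: 14.42
tool_pos: [0.5168, -0.1432, 0.2401]
tcp_rot: [2.243, 2.199, -0.002]
wrist_force: [0.4, -0.6, -3.3]
width: 0.273
13 26 3200 ((-1.2498779296875, 1.9946823120117188), (84.16535949707031, 205.0855255126953), 0.1225321888923645)
53 63 92 ((-2.0738563537597656, 52.38623046875), (38.73762893676758, 39.188297271728516), 89.99974060058594)
100 150 875 ((-1.3572273254394531, 117.06549835205078), (23.98353385925293, 24.47580909729004), 0.467516154050827)
lever 1 1089 [[-12.6, 94.5, 86.2], [-1.3, 116.1, 114.3], [10.0, 128.9, 123.5]]
[ 0.5168 -0.1434  0.2402] [ 1.285e+02  1.260e+02 -1.000e-01]
base mid x vs y [-0.00996126 -0.66304473] [-1.  -1.  -1.8 -1.7 -1.7 -1.1 -1.  -1.1 -1.1 -1.7 -1.8 -1.7 -1.8 -1.7]
base y end 104.44792886331035
```

View pics/w8.png

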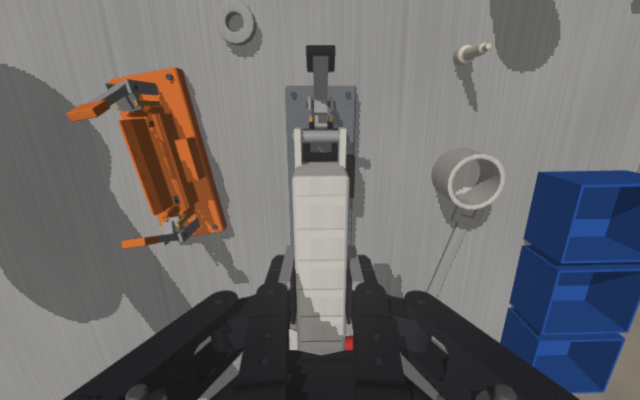

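The module is aligned over the slot, its bars in line with the left lever fork at (320,122). Lowering it, slowly once it is in the mouth.

```bash
python3 -m inch '[{"dx":-0.0007,"dy":-0.0003,"dz":0.03,"ax":0,"ay":0,"az":0,"fingers":-1},{"dx":-0.0007,"dy":-0.0003,"dz":0.07,"ax":0,"ay":0,"az":0,"fingers":-1},{"dx":-0.0007,"dy":-0.0003,"dz":0.11,"ax":0,"ay":0,"az":0,"fingers":-1},{"dx":-0.0007,"dy":-0.0003,"dz":0.13,"ax":0,"ay":0,"az":0,"fingers":-1},{"dx":-0.0007,"dy":-0.0003,"dz":0.137,"ax":0,"ay":0,"az":0,"fingers":-1},{"dx":-0.0007,"dy":-0.0003,"dz":0.141,"ax":0,"ay":0,"az":0,"fingers":-1},{"dx":-0.0007,"dy":-0.0003,"dz":0.145,"ax":0,"ay":0,"az":0,"fingers":-1},{"dx":-0.0007,"dy":-0.0003,"dz":0.149,"ax":0,"ay":0,"az":0,"fingers":-1},{"dx":-0.0007,"dy":-0.0003,"dz":0.149,"ax":0,"ay":0,"az":0,"fingers":-1}]'
```

```text
time: 15.6
tool_pos: [0.5164, -0.1443, 0.0913]
tcp_rot: [2.243, 2.199, -0.002]
wrist_force: [0.1, -0.8, -4.3]
width: 0.269
```

```bash
python3 -m inch '[{"dx":0,"dy":0,"dz":0.003,"ax":0,"ay":0,"az":0,"fingers":-1},{"dx":0,"dy":0,"dz":0.006,"ax":0,"ay":0,"az":0,"fingers":-1},{"dx":0,"dy":0,"dz":0.006,"ax":0,"ay":0,"az":0,"fingers":-1}]'
```

```text
time: 15.98
tool_pos: [0.5164, -0.1443, 0.085]
tcp_rot: [2.243, 2.199, -0.002]
wrist_force: [-0.7, 0.1, -3.0]
width: 0.271
```

```bash
python3 -m inch '[{"dx":0,"dy":0,"dz":0.003,"ax":0,"ay":0,"az":0,"fingers":-1},{"dx":0,"dy":0,"dz":0.006,"ax":0,"ay":0,"az":0,"fingers":-1},{"dx":0,"dy":0,"dz":0.009,"ax":0,"ay":0,"az":0,"fingers":-1},{"dx":0,"dy":0,"dz":0.009,"ax":0,"ay":0,"az":0,"fingers":-1}]'
python3 -m inch '[{"dx":0,"dy":0,"dz":0.001,"ax":0,"ay":0,"az":0,"fingers":-1},{"dx":0,"dy":0,"dz":0.001,"ax":0,"ay":0,"az":0,"fingers":-1}]'
```

```text
time: 16.48
tool_pos: [0.5162, -0.1443, 0.0757]
tcp_rot: [2.243, 2.199, -0.003]
wrist_force: [0.4, -0.3, -2.9]
width: 0.274
time: 16.73
tool_pos: [0.5165, -0.1442, 0.0751]
tcp_rot: [2.243, 2.198, -0.002]
wrist_force: [0.2, 1.4, -0.8]
width: 0.27
```

```bash
python3 -m inch '[{"dx":0,"dy":0,"dz":0.001,"ax":0,"ay":0,"az":0,"fingers":-1},{"dx":0,"dy":0,"dz":0.001,"ax":0,"ay":0,"az":0,"fingers":-1}]'
```

```text
time: 16.98
tool_pos: [0.5168, -0.1441, 0.0746]
tcp_rot: [2.243, 2.198, -0.001]
wrist_force: [-1.4, 0.4, 2.7]
width: 0.269
```

```bash
python3 -m inch '[{"dx":0,"dy":0,"dz":0,"ax":0,"ay":0,"az":0,"fingers":-0.2},{"dx":0,"dy":0,"dz":0,"ax":0,"ay":0,"az":0,"fingers":0.1},{"dx":0,"dy":0,"dz":0,"ax":0,"ay":0,"az":0,"fingers":0.1},{"dx":0,"dy":0,"dz":0,"ax":0,"ay":0,"az":0,"fingers":0.1},{"dx":0,"dy":0,"dz":-0.03,"ax":0,"ay":0,"az":0,"fingers":0.1},{"dx":0,"dy":0,"dz":-0.08,"ax":0,"ay":0,"az":0,"fingers":0.1},{"dx":0,"dy":0,"dz":-0.13,"ax":0,"ay":0,"az":0,"fingers":0.1},{"dx":0,"dy":0,"dz":-0.18,"ax":0,"ay":0,"az":0,"fingers":0.1},{"dx":0.03,"dy":0,"dz":-0.22,"ax":0,"ay":0,"az":0,"fingers":-1},{"dx":0.03,"dy":0,"dz":-0.22,"ax":0,"ay":0,"az":0,"fingers":-1},{"dx":0.03,"dy":0,"dz":-0.22,"ax":0,"ay":0,"az":0,"fingers":-1},{"dx":0.03,"dy":0,"dz":-0.22,"ax":0,"ay":0,"az":0,"fingers":-1}]'
python3 look.py w9
cat > mod.py <<'E'
import sys; from h import *
L=np.load(sys.argv[1]+"_L.npy")
q=(abs(L[:,0])<20)&(abs(L[:,1])<56)&(L[:,2]>82)&(L[:,2]<110)
print("module top",cv2.minAreaRect(L[q,:2].astype(np.float32)))
A=np.c_[L[q][:,:2],np.ones(q.sum())]; k=np.linalg.lstsq(A,L[q][:,2],rcond=None)[0]; print("z at centre",k[2].round(2),"above floor",(k[2]-90).round(2),"end heights L/R",(k[2]-90+50*k[1]).round(2),(k[2]-90-50*k[1]).round(2))
E
python3 mod.py w9
```

```text
time: 18.48
tool_pos: [0.5162, -0.114, 0.2923]
tcp_rot: [-2.243, -2.197, 0.004]
wrist_force: [0.3, -0.5, 0.3]
width: -0.0
13 26 3754 ((-1.2926292419433594, 1.7542190551757812), (84.15933990478516, 207.4574737548828), 0.09836208820343018)
53 63 791 ((-1.3181209564208984, 18.669082641601562), (43.22721862792969, 147.67721557617188), 0.14909106492996216)
100 150 2161 ((-0.8028736114501953, 37.08712387084961), (24.01228904724121, 183.62289428710938), 0.4105610251426697)
lever 1 937 [[-12.6, 40.8, 85.9], [-1.0, 109.4, 106.1], [10.2, 128.7, 123.5]]
lever -1 205 [[-12.2, -54.4, 99.9], [-0.7, -46.8, 101.6], [10.7, -40.1, 103.2]]
[ 0.5163 -0.1141  0.2924] [-128.5 -125.9    0.2]
module top ((-0.6263113021850586, 0.07580947875976562), (23.974599838256836, 109.61204528808594), 0.34664878249168396)
z at centre 102.17 above floor 12.17 end heights L/R 12.12 12.21
```

View pics/w9.png

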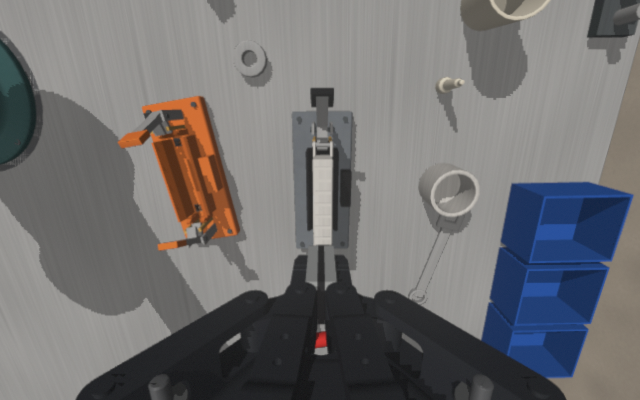

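The module rests at 12.2 mm, level and centred, within the expected 11 to 13 mm, and it has been let go. Next, plan the inward pushes with the tool tilted 25° outward, so the push stays nearly square.

```bash
cat > plan.py <<'E'
import sys; from h import *
# usage: plan.py side tilt h off theta...   prints rows rel. to current pose
side={"L":1,"R":-1}[sys.argv[1]]; tilt,h,off=map(float,sys.argv[2:5]); t=np.radians(tilt)
c=np.array([.5177,-.1443]); a=np.radians(88.74); ey=np.array([np.cos(a),np.sin(a)]); ex=np.array([ey[1],-ey[0]])
Rt=rot(88.74,-side*tilt)
for th in map(float,sys.argv[5:]):
    f=th-.35; s,k=np.sin(f),np.cos(f)
    X=np.array([np.cos(t),-np.sin(t)])      # tool outward axis (y out, z up)
    Z=np.array([-np.sin(t),-np.cos(t)])     # tool z
    if f>t+.02: # side contacts top edge
        E=np.array([84+70*s+4*k,65+70*k-4*s]); C=E+Z*13
    else: C=np.array([84+57*s+4*k,65+57*k-4*s])
    tcp=C+X*(h+off); y=side*tcp[0]+.3; z=tcp[1]
    P=np.r_[c+(-.9*ex+y*ey)/1000,z/1000]
    d,r=rel(P,Rt); print(th,"y,z",y.round(1),z.round(1),d,r)
p=T()[0]; print("now y",((p[:2]-c)@ey*1000).round(2),"z",(p[2]*1000).round(2))
E
python3 plan.py L 25 7.5 50 .98; python3 plan.py L 25 7.5 15 .98;python3 plan.py L 25 7.5 0 .98
```

```text
0.98 y,z 175.4 83.1 [145.3   2.  209.2] [ -0.18 -24.97   0.12]
now y 30.17 z 292.41
0.98 y,z 143.7 97.9 [113.6   2.  194.4] [ -0.18 -24.97   0.12]
now y 30.17 z 292.41
0.98 y,z 130.1 104.3 [100.    1.9 188.1] [ -0.18 -24.97   0.12]
now y 30.17 z 292.41
```

```bash
python3 -m inch '[{"dx":0.06,"dy":0.002,"dz":0,"ax":0,"ay":-8,"az":0,"fingers":-1},{"dx":0.12,"dy":0.002,"dz":0.03,"ax":0,"ay":-17,"az":0,"fingers":-1},{"dx":0.145,"dy":0.002,"dz":0.08,"ax":0,"ay":-25,"az":0,"fingers":-1},{"dx":0.145,"dy":0.002,"dz":0.14,"ax":0,"ay":-25,"az":0,"fingers":-1},{"dx":0.14,"dy":0.002,"dz":0.185,"ax":0,"ay":-25,"az":0,"fingers":-1},{"dx":0.12,"dy":0.002,"dz":0.1944,"ax":0,"ay":-25,"az":0,"fingers":-1},{"dx":0.1137,"dy":0.002,"dz":0.1944,"ax":0,"ay":-25,"az":0,"fingers":-1},{"dx":0.1137,"dy":0.002,"dz":0.1944,"ax":0,"ay":-25,"az":0,"fingers":-1}]'
python3 plan.py L 25 7.5 0 .98 .9 .8 .7 .6 .5 .45
```

```text
time: 19.52
tool_pos: [0.5216, -0.0016, 0.1001]
tcp_rot: [2.005, 1.959, -0.444]
wrist_force: [-0.2, 0.6, 0.3]
width: -0.002
0.98 y,z 130.1 104.3 [-13.3  -1.7   1.6] [-0.   -0.01 -0.06]
0.9 y,z 125.6 107.6 [-18.7  -1.6   0.5] [-0.   -0.01 -0.06]
0.8 y,z 119.5 111.4 [-25.9  -1.6  -0.4] [-0.   -0.01 -0.06]
0.7 y,z 114.4 114.0 [-31.6  -1.6  -0.6] [-0.   -0.01 -0.06]
0.6 y,z 109.1 116.1 [-37.3  -1.6  -0.2] [-0.   -0.01 -0.06]
0.5 y,z 103.6 117.6 [-42.9  -1.6   0.7] [-0.   -0.01 -0.06]
0.45 y,z 100.8 118.1 [-45.7  -1.6   1.4] [-0.   -0.01 -0.06]
now y 142.78 z 100.14
```

```bash
python3 -m inch '[{"dx":-0.007,"dy":-0.0016,"dz":0.0016,"ax":0,"ay":0,"az":0,"fingers":-1},{"dx":-0.0133,"dy":-0.0016,"dz":0.0016,"ax":0,"ay":0,"az":0,"fingers":-1},{"dx":-0.0165,"dy":-0.0016,"dz":0.001,"ax":0,"ay":0,"az":0,"fingers":-1},{"dx":-0.02,"dy":-0.0016,"dz":0.0005,"ax":0,"ay":0,"az":0,"fingers":-1},{"dx":-0.0235,"dy":-0.0016,"dz":0,"ax":0,"ay":0,"az":0,"fingers":-1},{"dx":-0.026,"dy":-0.0016,"dz":-0.0004,"ax":0,"ay":0,"az":0,"fingers":-1},{"dx":-0.026,"dy":-0.0016,"dz":-0.0004,"ax":0,"ay":0,"az":0,"fingers":-1}]'
python3 look.py w10 | grep "lever 1"; python3 mod.py w10
```

```text
time: 20.4
tool_pos: [0.5211, -0.0241, 0.1128]
tcp_rot: [2.005, 1.958, -0.437]
wrist_force: [2.1, 5.2, 0.8]
width: 0.002
lever 1 2663 [[-12.9, 128.6, 113.3], [0.9, 138.3, 135.1], [14.5, 149.6, 149.7]]
module top ((1.0565261840820312, -20.940975189208984), (69.01314544677734, 12.994750022888184), 89.6486587524414)
z at centre 100.75 above floor 10.75 end heights L/R 10.89 10.61
```

```bash
python3 -m inch '[{"dx":-0.003,"dy":0,"dz":0,"ax":0,"ay":0,"az":0,"fingers":-1},{"dx":-0.006,"dy":0,"dz":0,"ax":0,"ay":0,"az":0,"fingers":-1},{"dx":-0.009,"dy":0,"dz":0,"ax":0,"ay":0,"az":0,"fingers":-1},{"dx":-0.0115,"dy":0,"dz":0,"ax":0,"ay":0,"az":0,"fingers":-1},{"dx":-0.0115,"dy":0,"dz":0,"ax":0,"ay":0,"az":0,"fingers":-1}]'
python3 -m inch '[{"dx":-0.002,"dy":0,"dz":0.0003,"ax":0,"ay":0,"az":0,"fingers":-1},{"dx":-0.004,"dy":0,"dz":0.0008,"ax":0,"ay":0,"az":0,"fingers":-1},{"dx":-0.006,"dy":0,"dz":0.0014,"ax":0,"ay":0,"az":0,"fingers":-1},{"dx":-0.006,"dy":0,"dz":0.0014,"ax":0,"ay":0,"az":0,"fingers":-1}]'
python3 plan.py L 25 7.5 0 .45 .4
```

```text
time: 21.08
tool_pos: [0.5207, -0.0348, 0.1176]
tcp_rot: [2.005, 1.958, -0.438]
wrist_force: [0.9, 2.6, -3.8]
width: 0.001
time: 21.58
tool_pos: [0.5206, -0.0404, 0.1188]
tcp_rot: [2.006, 1.958, -0.437]
wrist_force: [0.4, 5.4, -3.8]
width: 0.003
0.45 y,z 100.8 118.1 [-2.6 -1.5  1.9] [ 0.2  -0.17 -0.15]
0.4 y,z 97.9 118.6 [-5.3 -1.5  2.7] [ 0.2  -0.17 -0.15]
now y 103.89 z 118.8
```

Run:
```python
from h import *
print(rel([.5205,-.02,.16],rot(88.74,-25)));print(rel([.517,-.10,.29],rot(88.74)))
```

```text
(array([  1.2,  -0.4, -46. ]), array([ 0.2 , -0.17, -0.15]))
(array([-126. ,   -1.5, -130.3]), array([ 0.23, 24.83, -0.11]))
```

```bash
python3 -m inch '[{"dx":0.012,"dy":0,"dz":0,"ax":0,"ay":0,"az":0,"fingers":-1},{"dx":0.012,"dy":0,"dz":-0.04,"ax":0,"ay":0,"az":0,"fingers":-1},{"dx":-0.02,"dy":0,"dz":-0.08,"ax":0,"ay":8,"az":0,"fingers":-1},{"dx":-0.07,"dy":0,"dz":-0.115,"ax":0,"ay":16,"az":0,"fingers":-1},{"dx":-0.126,"dy":-0.0015,"dz":-0.1303,"ax":0.2,"ay":24.8,"az":0,"fingers":-1},{"dx":-0.126,"dy":-0.0015,"dz":-0.1303,"ax":0.2,"ay":24.8,"az":0,"fingers":-1},{"dx":-0.126,"dy":-0.0015,"dz":-0.1303,"ax":0.2,"ay":24.8,"az":0,"fingers":-1}]'
python3 look.py w11 | grep lever; python3 mod.py w11; python3 plan.py R 25 7.5 50 .98; python3 plan.py R 25 7.5 15 .98
```

```text
time: 22.45
tool_pos: [0.5161, -0.1012, 0.2897]
tcp_rot: [2.25, 2.191, -0.003]
wrist_force: [-0.1, 1.0, 0.6]
width: 0.001
lever 1 511 [[-13.3, 40.3, 86.8], [-1.4, 54.6, 98.2], [10.4, 97.0, 135.1]]
lever -1 17 [[-11.2, -40.8, 97.1], [-0.2, -40.4, 99.1], [10.0, -40.1, 99.6]]
module top ((-1.1714353561401367, 7.558685302734375), (23.975303649902344, 96.98121643066406), 0.31343361735343933)
z at centre 98.42 above floor 8.42 end heights L/R 7.31 9.53
0.98 y,z -174.8 83.1 [-219.3    2.8  205.7] [-0.11 25.05 -0.13]
now y 44.71 z 288.65
0.98 y,z -143.1 97.9 [-187.6    2.7  190.9] [-0.11 25.05 -0.13]
now y 44.71 z 288.65
```

```bash
python3 -m inch '[{"dx":-0.06,"dy":0.002,"dz":0,"ax":0,"ay":4,"az":0,"fingers":-1},{"dx":-0.12,"dy":0.002,"dz":0.0,"ax":0,"ay":10,"az":0,"fingers":-1},{"dx":-0.175,"dy":0.002,"dz":0.03,"ax":0,"ay":18,"az":0,"fingers":-1},{"dx":-0.219,"dy":0.0027,"dz":0.08,"ax":0,"ay":25,"az":0,"fingers":-1},{"dx":-0.219,"dy":0.0027,"dz":0.14,"ax":0,"ay":25,"az":0,"fingers":-1},{"dx":-0.213,"dy":0.0027,"dz":0.18,"ax":0,"ay":25,"az":0,"fingers":-1},{"dx":-0.194,"dy":0.0027,"dz":0.19,"ax":0,"ay":25,"az":0,"fingers":-1},{"dx":-0.1876,"dy":0.0027,"dz":0.191,"ax":0,"ay":25,"az":0,"fingers":-1},{"dx":-0.1876,"dy":0.0027,"dz":0.191,"ax":0,"ay":25,"az":0,"fingers":-1}]'
python3 plan.py R 25 7.5 0 .98 .8 .7 .6 .5 .45 .4 .3
```

```text
time: 23.62
tool_pos: [0.5153, -0.2861, 0.1001]
tcp_rot: [-2.004, -1.963, -0.441]
wrist_force: [-0.9, -0.3, -0.3]
width: -0.001
0.98 y,z -129.5 104.3 [13.  -1.6  1.4] [-0.03  0.18  0.09]
0.8 y,z -118.9 111.4 [25.6 -1.6 -0.7] [-0.03  0.18  0.09]
0.7 y,z -113.8 114.0 [31.3 -1.6 -0.9] [-0.03  0.18  0.09]
0.6 y,z -108.5 116.1 [37.  -1.6 -0.5] [-0.03  0.18  0.09]
0.5 y,z -103.0 117.6 [42.6 -1.6  0.4] [-0.03  0.18  0.09]
0.45 y,z -100.2 118.1 [45.4 -1.6  1.1] [-0.03  0.18  0.09]
0.4 y,z -97.3 118.6 [48.1 -1.6  1.9] [-0.03  0.18  0.09]
0.3 y,z -91.6 119.0 [53.5 -1.6  3.9] [-0.03  0.18  0.09]
now y -141.83 z 100.05
```

```bash
python3 -m inch '[{"dx":0.007,"dy":-0.0016,"dz":0.0014,"ax":0,"ay":0,"az":0,"fingers":-1},{"dx":0.013,"dy":-0.0016,"dz":0.0014,"ax":0,"ay":0,"az":0,"fingers":-1},{"dx":0.0165,"dy":-0.0016,"dz":0.0008,"ax":0,"ay":0,"az":0,"fingers":-1},{"dx":0.02,"dy":-0.0016,"dz":0.0002,"ax":0,"ay":0,"az":0,"fingers":-1},{"dx":0.0235,"dy":-0.0016,"dz":-0.0004,"ax":0,"ay":0,"az":0,"fingers":-1},{"dx":0.027,"dy":-0.0016,"dz":-0.0008,"ax":0,"ay":0,"az":0,"fingers":-1},{"dx":0.030,"dy":-0.0016,"dz":-0.0009,"ax":0,"ay":0,"az":0,"fingers":-1},{"dx":0.033,"dy":-0.0016,"dz":-0.0008,"ax":0,"ay":0,"az":0,"fingers":-1},{"dx":0.036,"dy":-0.0016,"dz":-0.0006,"ax":0,"ay":0,"az":0,"fingers":-1},{"dx":0.036,"dy":-0.0016,"dz":-0.0006,"ax":0,"ay":0,"az":0,"fingers":-1}]'
python3 -m inch '[{"dx":0.0025,"dy":0,"dz":0.0003,"ax":0,"ay":0,"az":0,"fingers":-1},{"dx":0.005,"dy":0,"dz":0.0008,"ax":0,"ay":0,"az":0,"fingers":-1},{"dx":0.0075,"dy":0,"dz":0.0014,"ax":0,"ay":0,"az":0,"fingers":-1},{"dx":0.01,"dy":0,"dz":0.002,"ax":0,"ay":0,"az":0,"fingers":-1},{"dx":0.01,"dy":0,"dz":0.002,"ax":0,"ay":0,"az":0,"fingers":-1}]'
python3 plan.py R 25 7.5 0 .45 .4 .35 .3
```

```text
time: 24.88
tool_pos: [0.5154, -0.2557, 0.117]
tcp_rot: [-2.008, -1.967, -0.441]
wrist_force: [1.7, -4.6, 1.1]
width: 0.001
time: 25.5
tool_pos: [0.5157, -0.2457, 0.1198]
tcp_rot: [-2.008, -1.967, -0.441]
wrist_force: [-1.1, -4.6, 0.7]
width: -0.002
0.45 y,z -100.2 118.1 [ 0.5 -1.1  2.1] [0.17 0.43 0.13]
0.4 y,z -97.3 118.6 [ 3.2 -1.1  2.9] [0.17 0.43 0.13]
0.35 y,z -94.5 118.8 [ 5.9 -1.1  3.8] [0.17 0.43 0.13]
0.3 y,z -91.6 119.0 [ 8.6 -1.1  4.9] [0.17 0.43 0.13]
now y -101.47 z 119.82
```

```bash
python3 -m inch '[{"dx":0.002,"dy":0,"dz":0.001,"ax":0,"ay":0,"az":0,"fingers":-1},{"dx":0.004,"dy":0,"dz":0.002,"ax":0,"ay":0,"az":0,"fingers":-1},{"dx":0.006,"dy":0,"dz":0.003,"ax":0,"ay":0,"az":0,"fingers":-1},{"dx":0.006,"dy":0,"dz":0.003,"ax":0,"ay":0,"az":0,"fingers":-1}]'
python3 -m inch '[{"dx":0.0012,"dy":0,"dz":0.0006,"ax":0,"ay":0,"az":0,"fingers":-1},{"dx":0.0024,"dy":0,"dz":0.0012,"ax":0,"ay":0,"az":0,"fingers":-1},{"dx":0.0024,"dy":0,"dz":0.0012,"ax":0,"ay":0,"az":0,"fingers":-1}]'
python3 -m inch '[{"dx":0.012,"dy":0,"dz":0.0,"ax":0,"ay":0,"az":0,"fingers":-1}]' >/dev/null 2>&1 & kill $! 2>/dev/null; python3 look.py w12 >/dev/null; python3 mod.py w12; python3 plan.py R 25 7.5 0 .3
```

```text
time: 26.0
tool_pos: [0.5159, -0.2391, 0.1205]
tcp_rot: [-2.008, -1.968, -0.441]
wrist_force: [-1.1, -4.0, 2.8]
width: -0.004
time: 26.38
tool_pos: [0.5159, -0.2365, 0.1206]
tcp_rot: [-2.008, -1.968, -0.441]
wrist_force: [-0.4, -4.3, 1.2]
width: -0.0
module top ((-0.20820331573486328, -1.8910636901855469), (23.812705993652344, 108.20667266845703), 0.2235579490661621)
z at centre 97.42 above floor 7.42 end heights L/R 8.32 6.51
0.3 y,z -91.6 119.0 [-0.2 -1.1  1.7] [0.18 0.43 0.16]
now y -92.13 z 120.6
```

Run:
```python
from h import *
print(rel([.517,-.144,.24],rot(88.74)));print(rel([.5205,.02,.2],rot(88.74,-25)));print(rel([.5205,-.02,.119],rot(88.74,-25)))
```

```text
(array([133.7,  -0.3, -70.2]), array([  0.21, -24.57,   0.12]))
(array([266.3,  -0.4,  34.4]), array([  0.24, -49.57,   0.07]))
(array([1.962e+02, 1.000e-01, 9.150e+01]), array([  0.24, -49.57,   0.07]))
```

```bash
python3 -m inch '[{"dx":-0.012,"dy":0,"dz":0,"ax":0,"ay":0,"az":0,"fingers":-1},{"dx":-0.01,"dy":0,"dz":-0.06,"ax":0,"ay":0,"az":0,"fingers":-1},{"dx":0.04,"dy":0,"dz":-0.09,"ax":0,"ay":-8,"az":0,"fingers":-1},{"dx":0.09,"dy":0,"dz":-0.08,"ax":0,"ay":-16,"az":0,"fingers":-1},{"dx":0.1337,"dy":0,"dz":-0.07,"ax":0.2,"ay":-24.6,"az":0,"fingers":-1},{"dx":0.18,"dy":0,"dz":-0.04,"ax":0.2,"ay":-33,"az":0,"fingers":-1},{"dx":0.225,"dy":0,"dz":-0.01,"ax":0.2,"ay":-42,"az":0,"fingers":-1},{"dx":0.2663,"dy":0,"dz":0.03,"ax":0.2,"ay":-49.6,"az":0,"fingers":-1},{"dx":0.24,"dy":0,"dz":0.06,"ax":0.2,"ay":-49.6,"az":0,"fingers":-1},{"dx":0.2,"dy":0,"dz":0.0915,"ax":0.2,"ay":-49.6,"az":0,"fingers":-1},{"dx":0.1962,"dy":0,"dz":0.0915,"ax":0.2,"ay":-49.6,"az":0,"fingers":-1},{"dx":0.1962,"dy":0,"dz":0.0915,"ax":0.2,"ay":-49.6,"az":0,"fingers":-1}]'
python3 plan.py L 25 7.5 0 .5 .4 .35 .3 .25 .2 .1
```

```text
time: 27.92
tool_pos: [0.5204, -0.0202, 0.1193]
tcp_rot: [2.004, 1.96, -0.444]
wrist_force: [0.3, 0.1, 0.6]
width: 0.002
0.5 y,z 103.6 117.6 [-17.9  -0.9  10.2] [-0.    0.02 -0.01]
0.4 y,z 97.9 118.6 [-23.4  -0.9  11.7] [-0.    0.02 -0.01]
0.35 y,z 95.1 118.8 [-26.1  -0.9  12.7] [-0.    0.02 -0.01]
0.3 y,z 92.2 119.0 [-28.8  -0.9  13.8] [-0.    0.02 -0.01]
0.25 y,z 89.4 118.9 [-31.3  -0.9  15. ] [-0.    0.02 -0.01]
0.2 y,z 86.5 118.8 [-33.9  -0.9  16.3] [-0.    0.02 -0.01]
0.1 y,z 80.9 118.0 [-38.7  -0.9  19.4] [-0.    0.02 -0.01]
now y 124.13 z 119.28
```

```bash
python3 -m inch '[{"dx":-0.01,"dy":-0.001,"dz":0.006,"ax":0,"ay":0,"az":0,"fingers":-1},{"dx":-0.0179,"dy":-0.001,"dz":0.0102,"ax":0,"ay":0,"az":0,"fingers":-1},{"dx":-0.0207,"dy":-0.001,"dz":0.011,"ax":0,"ay":0,"az":0,"fingers":-1},{"dx":-0.0234,"dy":-0.001,"dz":0.0117,"ax":0,"ay":0,"az":0,"fingers":-1},{"dx":-0.0261,"dy":-0.001,"dz":0.0127,"ax":0,"ay":0,"az":0,"fingers":-1},{"dx":-0.0288,"dy":-0.001,"dz":0.0138,"ax":0,"ay":0,"az":0,"fingers":-1},{"dx":-0.0288,"dy":-0.001,"dz":0.0138,"ax":0,"ay":0,"az":0,"fingers":-1}]'
python3 -m inch '[{"dx":-0.0012,"dy":0,"dz":0.0006,"ax":0,"ay":0,"az":0,"fingers":-1},{"dx":-0.0024,"dy":0,"dz":0.0012,"ax":0,"ay":0,"az":0,"fingers":-1},{"dx":-0.0024,"dy":0,"dz":0.0012,"ax":0,"ay":0,"az":0,"fingers":-1}]'
python3 look.py w13 >/dev/null; python3 plan.py L 25 7.5 0 .2 .1 .05
```

```text
time: 28.8
tool_pos: [0.5199, -0.0516, 0.1199]
tcp_rot: [2.004, 1.959, -0.44]
wrist_force: [1.4, 5.6, 1.3]
width: 0.0
time: 29.18
tool_pos: [0.5199, -0.0538, 0.1199]
tcp_rot: [2.006, 1.958, -0.438]
wrist_force: [0.6, 5.6, -0.0]
width: -0.002
0.2 y,z 86.5 118.8 [-3.2 -1.1  2.6] [ 0.16 -0.16 -0.14]
0.1 y,z 80.9 118.0 [-8.  -1.1  5.7] [ 0.16 -0.16 -0.14]
0.05 y,z 78.1 117.5 [-10.3  -1.1   7.4] [ 0.16 -0.16 -0.14]
now y 90.53 z 119.86
```

```bash
python3 -m inch '[{"dx":-0.0014,"dy":0,"dz":0.0008,"ax":0,"ay":0,"az":0,"fingers":-1},{"dx":-0.0014,"dy":0,"dz":0.0008,"ax":0,"ay":0,"az":0,"fingers":-1}]' | sed -n '2p;4p'
python3 -m inch '[{"dx":-0.0014,"dy":0,"dz":0.0008,"ax":0,"ay":0,"az":0,"fingers":-1},{"dx":-0.0014,"dy":0,"dz":0.0008,"ax":0,"ay":0,"az":0,"fingers":-1}]' | sed -n '2p;4p'
python3 -m inch '[{"dx":-0.0014,"dy":0,"dz":0.0008,"ax":0,"ay":0,"az":0,"fingers":-1},{"dx":-0.0014,"dy":0,"dz":0.0008,"ax":0,"ay":0,"az":0,"fingers":-1}]' | sed -n '2p;4p'
```

```text
tool_pos: [0.5199, -0.055, 0.1198]
wrist_force: [-0.1, 4.9, 0.7]
tool_pos: [0.5199, -0.0562, 0.1197]
wrist_force: [0.2, 4.9, 0.4]
tool_pos: [0.5199, -0.0575, 0.1196]
wrist_force: [-0.9, 5.2, 0.8]
```

```bash
python3 -m inch '[{"dx":-0.0014,"dy":0,"dz":0.0009,"ax":0,"ay":0,"az":0,"fingers":-1},{"dx":-0.0014,"dy":0,"dz":0.0009,"ax":0,"ay":0,"az":0,"fingers":-1}]' | sed -n '2p;4p'
python3 -m inch '[{"dx":-0.0014,"dy":0,"dz":0.0009,"ax":0,"ay":0,"az":0,"fingers":-1},{"dx":-0.0014,"dy":0,"dz":0.0009,"ax":0,"ay":0,"az":0,"fingers":-1}]' | sed -n '2p;4p'
python3 look.py w14 >/dev/null; python3 mod.py w14; python3 plan.py L 25 7.5 0 .2 .1 .05
```

```text
tool_pos: [0.5199, -0.0585, 0.1195]
wrist_force: [0.1, 6.9, 1.0]
tool_pos: [0.5199, -0.0591, 0.1194]
wrist_force: [-1.1, 7.1, 2.8]
module top ((-4.548150062561035, 1.1304740905761719), (108.24600219726562, 23.814882278442383), 85.71128845214844)
z at centre 90.95 above floor 0.95 end heights L/R -3.34 5.24
0.2 y,z 86.5 118.8 [ 1.5 -1.2  0. ] [ 0.23 -0.53 -0.33]
0.1 y,z 80.9 118.0 [-3.4 -1.2  3.1] [ 0.23 -0.53 -0.33]
0.05 y,z 78.1 117.5 [-5.7 -1.2  4.8] [ 0.23 -0.53 -0.33]
now y 85.2 z 119.45
```

```bash
python3 -m inch '[{"dx":-0.0018,"dy":0,"dz":0.0011,"ax":0,"ay":0,"az":0,"fingers":-1},{"dx":-0.0018,"dy":0,"dz":0.0011,"ax":0,"ay":0,"az":0,"fingers":-1}]' | sed -n '2p;4p'
python3 -m inch '[{"dx":-0.0018,"dy":0,"dz":0.0011,"ax":0,"ay":0,"az":0,"fingers":-1},{"dx":-0.0018,"dy":0,"dz":0.0011,"ax":0,"ay":0,"az":0,"fingers":-1}]' | sed -n '2p;4p'
```

```text
tool_pos: [0.5199, -0.0598, 0.1194]
wrist_force: [-1.6, 10.1, 3.5]
tool_pos: [0.5199, -0.0602, 0.1194]
wrist_force: [-2.6, 10.8, 3.6]
```

```bash
python3 -m inch '[{"dx":-0.0028,"dy":0,"dz":0.0012,"ax":0,"ay":0,"az":0,"fingers":-1},{"dx":-0.0028,"dy":0,"dz":0.0012,"ax":0,"ay":0,"az":0,"fingers":-1}]' | sed -n '2p;4p'
python3 -m inch '[{"dx":-0.0035,"dy":0,"dz":0.0014,"ax":0,"ay":0,"az":0,"fingers":-1},{"dx":-0.0035,"dy":0,"dz":0.0014,"ax":0,"ay":0,"az":0,"fingers":-1}]' | sed -n '2p;4p'
```

```text
tool_pos: [0.52, -0.0609, 0.1194]
wrist_force: [-1.2, 13.0, 3.2]
tool_pos: [0.5199, -0.0616, 0.1193]
wrist_force: [-1.3, 16.3, 3.4]
```

```bash
python3 -m inch '[{"dx":-0.0041,"dy":0,"dz":0.0016,"ax":0,"ay":0,"az":0,"fingers":-1},{"dx":-0.0041,"dy":0,"dz":0.0016,"ax":0,"ay":0,"az":0,"fingers":-1}]' | sed -n '2p;4p'
python3 -m inch '[{"dx":-0.0042,"dy":0,"dz":0.0016,"ax":0,"ay":0,"az":0,"fingers":-1},{"dx":-0.0042,"dy":0,"dz":0.0016,"ax":0,"ay":0,"az":0,"fingers":-1}]' | sed -n '2p;4p'
python3 - <<'E'
from h import *
print(rel([.517,-.144,.24],rot(88.74)));print(rel([.517,-.29,.2],rot(88.74,25)));print(rel([.517,-.255,.1195],rot(88.74,25)))
E
```

```text
tool_pos: [0.52, -0.0624, 0.1192]
wrist_force: [-2.1, 17.9, 4.2]
tool_pos: [0.52, -0.0628, 0.1193]
wrist_force: [-2.6, 20.0, 4.0]
(array([-121.5,    1.3,  -80.1]), array([ 0.61, 22.67, -0.79]))
(array([-240.7,    5.6,   13.1]), array([ 0.79, 47.67, -0.65]))
(array([-177.4,    3.4,   73.9]), array([ 0.79, 47.67, -0.65]))
```

Left is tight at 20 N. Now the right.

```bash
python3 -m inch '[{"dx":0.012,"dy":0,"dz":0,"ax":0,"ay":0,"az":0,"fingers":-1},{"dx":0.01,"dy":0,"dz":-0.06,"ax":0,"ay":0,"az":0,"fingers":-1},{"dx":-0.035,"dy":0,"dz":-0.095,"ax":0,"ay":8,"az":0,"fingers":-1},{"dx":-0.08,"dy":0.001,"dz":-0.09,"ax":0.3,"ay":15,"az":-0.4,"fingers":-1},{"dx":-0.1215,"dy":0.0013,"dz":-0.08,"ax":0.6,"ay":22.7,"az":-0.8,"fingers":-1},{"dx":-0.165,"dy":0.003,"dz":-0.06,"ax":0.7,"ay":31,"az":-0.7,"fingers":-1},{"dx":-0.21,"dy":0.004,"dz":-0.03,"ax":0.8,"ay":40,"az":-0.7,"fingers":-1},{"dx":-0.2407,"dy":0.0056,"dz":0.01,"ax":0.8,"ay":47.7,"az":-0.65,"fingers":-1},{"dx":-0.22,"dy":0.005,"dz":0.045,"ax":0.8,"ay":47.7,"az":-0.65,"fingers":-1},{"dx":-0.181,"dy":0.0034,"dz":0.0739,"ax":0.8,"ay":47.7,"az":-0.65,"fingers":-1},{"dx":-0.1774,"dy":0.0034,"dz":0.0739,"ax":0.8,"ay":47.7,"az":-0.65,"fingers":-1},{"dx":-0.1774,"dy":0.0034,"dz":0.0739,"ax":0.8,"ay":47.7,"az":-0.65,"fingers":-1}]'
python3 plan.py R 25 7.5 0 .4 .3 .25 .2 .1 .05
```

```text
time: 33.52
tool_pos: [0.5173, -0.2554, 0.1205]
tcp_rot: [-2.003, -1.961, -0.444]
wrist_force: [1.5, -0.3, 0.1]
width: -0.001
0.4 y,z -97.3 118.6 [11.6 -2.9  7.6] [-0.01  0.02  0.04]
0.3 y,z -91.6 119.0 [17.  -2.9  9.6] [-0.01  0.02  0.04]
0.25 y,z -88.8 118.9 [19.6 -2.9 10.9] [-0.01  0.02  0.04]
0.2 y,z -85.9 118.8 [22.1 -2.9 12.2] [-0.01  0.02  0.04]
0.1 y,z -80.3 118.0 [26.9 -2.9 15.3] [-0.01  0.02  0.04]
0.05 y,z -77.5 117.5 [29.2 -2.9 17. ] [-0.01  0.02  0.04]
now y -111.1 z 120.52
```

```bash
python3 -m inch '[{"dx":0.008,"dy":-0.003,"dz":0.005,"ax":0,"ay":0,"az":0,"fingers":-1},{"dx":0.013,"dy":-0.003,"dz":0.008,"ax":0,"ay":0,"az":0,"fingers":-1},{"dx":0.0165,"dy":-0.003,"dz":0.0095,"ax":0,"ay":0,"az":0,"fingers":-1},{"dx":0.0185,"dy":-0.003,"dz":0.0104,"ax":0,"ay":0,"az":0,"fingers":-1},{"dx":0.0185,"dy":-0.003,"dz":0.0104,"ax":0,"ay":0,"az":0,"fingers":-1}]' | sed -n '2p;4p'
python3 -m inch '[{"dx":0.0018,"dy":0,"dz":0.0008,"ax":0,"ay":0,"az":0,"fingers":-1},{"dx":0.0018,"dy":0,"dz":0.0008,"ax":0,"ay":0,"az":0,"fingers":-1}]' | sed -n '2p;4p'
python3 -m inch '[{"dx":0.0018,"dy":0,"dz":0.0009,"ax":0,"ay":0,"az":0,"fingers":-1},{"dx":0.0018,"dy":0,"dz":0.0009,"ax":0,"ay":0,"az":0,"fingers":-1}]' | sed -n '2p;4p'
python3 -m inch '[{"dx":0.0018,"dy":0,"dz":0.001,"ax":0,"ay":0,"az":0,"fingers":-1},{"dx":0.0018,"dy":0,"dz":0.001,"ax":0,"ay":0,"az":0,"fingers":-1}]' | sed -n '2p;4p'
```

```text
tool_pos: [0.5152, -0.2356, 0.1199]
wrist_force: [-1.0, -4.4, 3.1]
tool_pos: [0.5153, -0.2353, 0.12]
wrist_force: [-1.3, -5.7, 0.4]
tool_pos: [0.5153, -0.235, 0.12]
wrist_force: [-0.9, -6.3, 0.7]
tool_pos: [0.5153, -0.2347, 0.1201]
wrist_force: [-0.7, -5.4, 1.8]
```

```bash
python3 -m inch '[{"dx":0.003,"dy":0,"dz":0.0014,"ax":0,"ay":0,"az":0,"fingers":-1},{"dx":0.003,"dy":0,"dz":0.0014,"ax":0,"ay":0,"az":0,"fingers":-1}]' | sed -n '2p;4p'
python3 -m inch '[{"dx":0.003,"dy":0,"dz":0.0014,"ax":0,"ay":0,"az":0,"fingers":-1},{"dx":0.003,"dy":0,"dz":0.0014,"ax":0,"ay":0,"az":0,"fingers":-1}]' | sed -n '2p;4p'
python3 -m inch '[{"dx":0.0035,"dy":0,"dz":0.0015,"ax":0,"ay":0,"az":0,"fingers":-1},{"dx":0.0035,"dy":0,"dz":0.0015,"ax":0,"ay":0,"az":0,"fingers":-1}]' | sed -n '2p;4p'
```

```text
tool_pos: [0.5153, -0.2331, 0.1201]
wrist_force: [-1.6, -6.1, 1.0]
tool_pos: [0.5154, -0.2321, 0.1201]
wrist_force: [-2.7, -7.9, 1.4]
tool_pos: [0.5154, -0.2312, 0.1202]
wrist_force: [-1.5, -8.2, -0.1]
```

```bash
python3 -m inch '[{"dx":0.0035,"dy":0,"dz":0.0018,"ax":0,"ay":0,"az":0,"fingers":-1},{"dx":0.0035,"dy":0,"dz":0.0018,"ax":0,"ay":0,"az":0,"fingers":-1}]' | sed -n '2p;4p'
python3 -m inch '[{"dx":0.0035,"dy":0,"dz":0.0018,"ax":0,"ay":0,"az":0,"fingers":-1},{"dx":0.0035,"dy":0,"dz":0.0018,"ax":0,"ay":0,"az":0,"fingers":-1}]' | sed -n '2p;4p'
python3 -m inch '[{"dx":0.0038,"dy":0,"dz":0.002,"ax":0,"ay":0,"az":0,"fingers":-1},{"dx":0.0038,"dy":0,"dz":0.002,"ax":0,"ay":0,"az":0,"fingers":-1}]' | sed -n '2p;4p'
```

```text
tool_pos: [0.5155, -0.2307, 0.1202]
wrist_force: [-3.6, -10.6, 1.5]
tool_pos: [0.5155, -0.2306, 0.1202]
wrist_force: [-3.2, -11.0, 2.4]
tool_pos: [0.5155, -0.2303, 0.1203]
wrist_force: [-4.1, -11.5, 1.9]
```

```bash
python3 -m inch '[{"dx":0.0048,"dy":0,"dz":0.0024,"ax":0,"ay":0,"az":0,"fingers":-1},{"dx":0.0048,"dy":0,"dz":0.0024,"ax":0,"ay":0,"az":0,"fingers":-1}]' | sed -n '2p;4p'
python3 -m inch '[{"dx":0.0053,"dy":0,"dz":0.0026,"ax":0,"ay":0,"az":0,"fingers":-1},{"dx":0.0053,"dy":0,"dz":0.0026,"ax":0,"ay":0,"az":0,"fingers":-1}]' | sed -n '2p;4p'
```

```text
tool_pos: [0.5156, -0.2297, 0.1204]
wrist_force: [-3.8, -13.5, 1.4]
tool_pos: [0.5156, -0.2291, 0.1204]
wrist_force: [-5.2, -15.3, 2.0]
```

```bash
python3 -m inch '[{"dx":0.0056,"dy":0,"dz":0.0028,"ax":0,"ay":0,"az":0,"fingers":-1},{"dx":0.0056,"dy":0,"dz":0.0028,"ax":0,"ay":0,"az":0,"fingers":-1}]' | sed -n '2p;4p'
python3 -m inch '[{"dx":0.006,"dy":0,"dz":0.003,"ax":0,"ay":0,"az":0,"fingers":-1},{"dx":0.006,"dy":0,"dz":0.003,"ax":0,"ay":0,"az":0,"fingers":-1}]' | sed -n '2p;4p'
```

```text
tool_pos: [0.5156, -0.2288, 0.1205]
wrist_force: [-5.1, -16.6, 2.8]
tool_pos: [0.5157, -0.2285, 0.1206]
wrist_force: [-6.1, -18.0, 3.0]
```

```bash
python3 -m inch '[{"dx":0.0066,"dy":0,"dz":0.0033,"ax":0,"ay":0,"az":0,"fingers":-1},{"dx":0.0066,"dy":0,"dz":0.0033,"ax":0,"ay":0,"az":0,"fingers":-1}]' | sed -n '2p;4p'
python3 - <<'E'
from h import *
print(rel([.517,-.10,.29],rot(88.74)))
E
```

```text
tool_pos: [0.5157, -0.228, 0.1206]
wrist_force: [-6.1, -19.4, 3.5]
(array([ 176. ,    1.8, -118.8]), array([  1.  , -18.89,   0.31]))
```

Right is at 19.4 N. Back off, look from above, then recheck the left.

```bash
python3 -m inch '[{"dx":-0.012,"dy":0,"dz":0,"ax":0,"ay":0,"az":0,"fingers":-1},{"dx":-0.01,"dy":0,"dz":-0.06,"ax":0,"ay":0,"az":0,"fingers":-1},{"dx":0.04,"dy":0,"dz":-0.1,"ax":0.5,"ay":-6,"az":0,"fingers":-1},{"dx":0.09,"dy":0.001,"dz":-0.118,"ax":1,"ay":-13,"az":0.3,"fingers":-1},{"dx":0.14,"dy":0.0018,"dz":-0.118,"ax":1,"ay":-18.9,"az":0.3,"fingers":-1},{"dx":0.176,"dy":0.0018,"dz":-0.1188,"ax":1,"ay":-18.9,"az":0.3,"fingers":-1},{"dx":0.176,"dy":0.0018,"dz":-0.1188,"ax":1,"ay":-18.9,"az":0.3,"fingers":-1},{"dx":0.176,"dy":0.0018,"dz":-0.1188,"ax":1,"ay":-18.9,"az":0.3,"fingers":-1},{"dx":0.176,"dy":0.0018,"dz":-0.1188,"ax":1,"ay":-18.9,"az":0.3,"fingers":-1}]'
python3 look.py w15 ; python3 mod.py w15
python3 - <<'E'
from h import *
print(rel([.5205,.02,.2],rot(88.74,-25)));print(rel([.5205,-.035,.119],rot(88.74,-25)))
E
```

```text
time: 38.78
tool_pos: [0.5165, -0.101, 0.2888]
tcp_rot: [-2.246, -2.194, 0.002]
wrist_force: [-0.3, 0.2, -0.0]
width: 0.0
13 26 3749 ((-1.2678337097167969, 1.21875), (84.05413818359375, 208.9192352294922), 0.10840684920549393)
53 63 791 ((-1.8694419860839844, 18.481433868408203), (42.907012939453125, 148.3138885498047), 0.8248655796051025)
100 150 352 ((-1.5453176498413086, 74.7323226928711), (13.845847129821777, 23.3292179107666), 89.4327392578125)
lever 1 657 [[-12.6, 40.4, 88.2], [-1.7, 71.2, 106.9], [10.1, 83.8, 135.0]]
lever -1 63 [[-12.4, -44.6, 93.0], [-0.7, -42.6, 94.4], [10.9, -40.1, 95.9]]
[ 0.5166 -0.1011  0.2889] [-1.287e+02 -1.257e+02  1.000e-01]
module top ((-1.0159416198730469, 4.836906433105469), (23.275428771972656, 99.03910064697266), 0.3021351397037506)
z at centre 94.07 above floor 4.07 end heights L/R 3.02 5.11
(array([121.1,   1.2,  88.9]), array([ -0.14, -25.01,  -0.07]))
(array([ 66.1,   2.7, 169.9]), array([ -0.14, -25.01,  -0.07]))
```

Heights: left end 3.0 mm, right 5.1 mm, both plausible for the pads. Rechecking how tight the left is.

```bash
python3 -m inch '[{"dx":0.06,"dy":0.001,"dz":0.01,"ax":0,"ay":-9,"az":0,"fingers":-1},{"dx":0.11,"dy":0.0012,"dz":0.05,"ax":0,"ay":-18,"az":0,"fingers":-1},{"dx":0.12,"dy":0.0012,"dz":0.089,"ax":0,"ay":-25,"az":0,"fingers":-1},{"dx":0.1,"dy":0.002,"dz":0.14,"ax":0,"ay":-25,"az":0,"fingers":-1},{"dx":0.075,"dy":0.0025,"dz":0.168,"ax":0,"ay":-25,"az":0,"fingers":-1},{"dx":0.0661,"dy":0.0025,"dz":0.17,"ax":0,"ay":-25,"az":0,"fingers":-1},{"dx":0.0661,"dy":0.0025,"dz":0.17,"ax":0,"ay":-25,"az":0,"fingers":-1}]'
python3 plan.py L 25 7.5 0 .2 .15 .1 .05
```

```text
time: 39.7
tool_pos: [0.5208, -0.036, 0.1196]
tcp_rot: [2.008, 1.957, -0.446]
wrist_force: [0.3, -0.0, 0.4]
width: 0.004
0.2 y,z 86.5 118.8 [-19.4  -1.5   9.9] [-0.17 -0.02 -0.18]
0.15 y,z 83.7 118.5 [-21.9  -1.5  11.4] [-0.17 -0.02 -0.18]
0.1 y,z 80.9 118.0 [-24.3  -1.5  13. ] [-0.17 -0.02 -0.18]
0.05 y,z 78.1 117.5 [-26.6  -1.5  14.7] [-0.17 -0.02 -0.18]
now y 108.34 z 119.58
```

```bash
python3 -m inch '[{"dx":-0.01,"dy":-0.0015,"dz":0.005,"ax":0,"ay":0,"az":0,"fingers":-1},{"dx":-0.017,"dy":-0.0015,"dz":0.009,"ax":0,"ay":0,"az":0,"fingers":-1},{"dx":-0.0205,"dy":-0.0015,"dz":0.0107,"ax":0,"ay":0,"az":0,"fingers":-1},{"dx":-0.023,"dy":-0.0015,"dz":0.0121,"ax":0,"ay":0,"az":0,"fingers":-1},{"dx":-0.0245,"dy":-0.0015,"dz":0.013,"ax":0,"ay":0,"az":0,"fingers":-1},{"dx":-0.0245,"dy":-0.0015,"dz":0.013,"ax":0,"ay":0,"az":0,"fingers":-1}]' | sed -n '2p;4p'
python3 -m inch '[{"dx":-0.003,"dy":0,"dz":0.0015,"ax":0,"ay":0,"az":0,"fingers":-1},{"dx":-0.003,"dy":0,"dz":0.0015,"ax":0,"ay":0,"az":0,"fingers":-1}]' | sed -n '2p;4p'
python3 -m inch '[{"dx":-0.004,"dy":0,"dz":0.002,"ax":0,"ay":0,"az":0,"fingers":-1},{"dx":-0.004,"dy":0,"dz":0.002,"ax":0,"ay":0,"az":0,"fingers":-1}]' | sed -n '2p;4p'
```

```text
tool_pos: [0.5193, -0.0609, 0.1192]
wrist_force: [-3.1, 12.5, 7.2]
tool_pos: [0.5194, -0.0609, 0.1193]
wrist_force: [-3.2, 14.5, 5.0]
tool_pos: [0.5194, -0.0615, 0.1193]
wrist_force: [-4.5, 16.1, 6.4]
```

```bash
python3 -m inch '[{"dx":-0.005,"dy":0,"dz":0.0022,"ax":0,"ay":0,"az":0,"fingers":-1},{"dx":-0.005,"dy":0,"dz":0.0022,"ax":0,"ay":0,"az":0,"fingers":-1}]' | sed -n '2p;4p'
python3 -m inch '[{"dx":-0.0053,"dy":0,"dz":0.0022,"ax":0,"ay":0,"az":0,"fingers":-1},{"dx":-0.0053,"dy":0,"dz":0.0022,"ax":0,"ay":0,"az":0,"fingers":-1}]' | sed -n '2p;4p'
```

```text
tool_pos: [0.5194, -0.0624, 0.1193]
wrist_force: [-3.7, 17.9, 4.8]
tool_pos: [0.5194, -0.0629, 0.1193]
wrist_force: [-5.8, 20.9, 6.5]
```

```bash
python3 -m inch '[{"dx":0.014,"dy":0,"dz":0,"ax":0,"ay":0,"az":0,"fingers":-1},{"dx":0.012,"dy":0,"dz":-0.06,"ax":0,"ay":0,"az":0,"fingers":-1},{"dx":-0.02,"dy":0,"dz":-0.11,"ax":0,"ay":8,"az":0,"fingers":-1},{"dx":-0.05,"dy":0,"dz":-0.16,"ax":0,"ay":16,"az":0,"fingers":-1},{"dx":-0.1,"dy":0,"dz":-0.18,"ax":0,"ay":22,"az":0,"fingers":-1},{"dx":-0.1,"dy":0,"dz":-0.18,"ax":0,"ay":22,"az":0,"fingers":-1},{"dx":-0.1,"dy":0,"dz":-0.18,"ax":0,"ay":22,"az":0,"fingers":-1},{"dx":-0.1,"dy":0,"dz":-0.18,"ax":0,"ay":22,"az":0,"fingers":-1}]'
python3 look.py w16 | grep -v "53 63"; python3 mod.py w16
python3 - <<'E'
from h import *
p,d=bot.read_camera("side"); w=cv2.imread("pics/w16.png")
a=cv2.resize(p[130:250,280:440],(640,480)); 
cv2.imwrite("pics/end.png",np.hstack([a[:,120:520],cv2.resize(w[40:340,200:450],(400,480))]))
E
```

```text
time: 42.45
tool_pos: [0.516, -0.0835, 0.3217]
tcp_rot: [2.247, 2.177, -0.011]
wrist_force: [-0.1, 0.8, -0.2]
width: 0.001
13 26 3273 ((-1.2541923522949219, 1.8742828369140625), (84.05535125732422, 209.16651916503906), 0.20073068141937256)
100 150 312 ((-1.3530330657958984, 74.80863189697266), (14.760724067687988, 23.740589141845703), 88.4802017211914)
lever 1 572 [[-12.5, 41.1, 86.7], [-1.2, 71.3, 108.3], [10.5, 84.3, 134.9]]
lever -1 79 [[-12.1, -46.7, 93.1], [-0.8, -43.4, 94.9], [10.6, -40.1, 96.8]]
[ 0.5161 -0.0833  0.3217] [128.7 124.8  -0.6]
module top ((-1.0181150436401367, 3.5687904357910156), (102.44441986083984, 23.346492767333984), 89.95804595947266)
z at centre 94.07 above floor 4.07 end heights L/R 3.06 5.07
```

View pics/end.png

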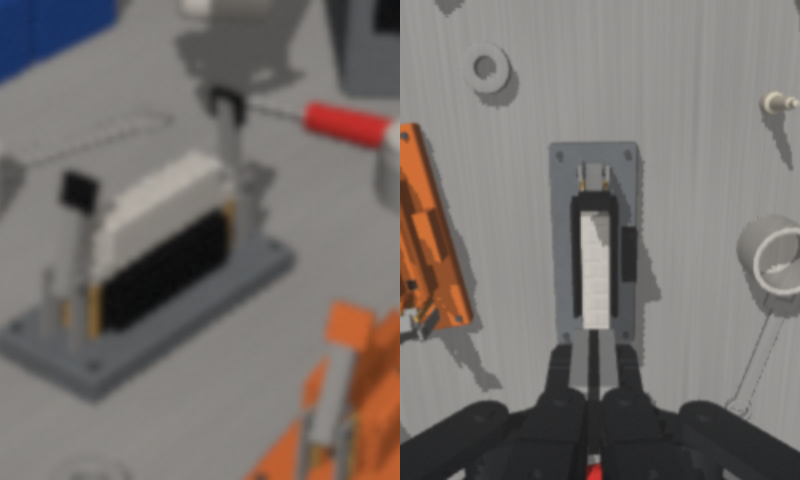

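The last picture shows the module down in the slot, both levers swung in, and the tool clear. Handing in.

```bash
python3 -c "
from workcell import bot
print(bot.finish_job())"
```

```text
the job is handed in; nothing more can be done
None
```

The module is in the grey dock, drawn down by the levers, with both levers swung in and the robot clear of everything. I handed the job in at about 42.5 s of the 72 s allowed; the hand-in reports no verdict.

**How it went:** I swung both levers out to about 0.98 rad and took the aluminium-topped module from the wooden stand. I lowered it into the slot, where it rested level 12.2 mm above the floor, and let go. Then I worked the levers in turn:
1. Left part way in, to about 0.48 rad.
2. Right further in, to about 0.3 rad.
3. Left until tight, at 20 N.
4. Right until tight, at 19.4 N.
5. Left again as a recheck, tight at 21 N.

**Last checks:**
- **Height and tilt:** the module is about 4.1 mm above the slot floor, roughly 3.1 mm at the left end and 5.1 mm at the right. That is a lengthwise tilt of about 0.02 rad, and it did not change after the left recheck.
- **Sideways position:** within about 0.5 mm of the dock's middle.
- **Levers:** the camera puts the left at about 0.1 rad. I estimated the right from the tool position at about 0.2 rad.

**What disagreed or stayed unsure:**
- The top and wrist cameras differed by about 1.3 mm on where the dock is across the slot; the module still went in without resistance.
- Height readings taken with the tool tilted close to the module were unusable, so I ignored them.
- The right end was not pushed again after the left recheck.
- A stray, malformed move command was cancelled in one step; the position read right after showed the arm had not moved.

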